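# Hang the slotted seed-counting plates on the sloped rack and lock them

## Robot

A 6-joint arm with a two-finger parallel gripper is mounted at the origin on the work surface. World frame = base frame: x ahead of the robot, y to its left, z up, the work surface at z = 0. Lengths are in m, angles in degrees, forces in N, time in s.
With the tool pointing down it reaches from about 0.3 to 0.75 m from the base axis. Payload 8.5 kg.
Tool frame: the origin (TCP) lies on the centre line of the jaws, within the pads' length; the fingertips stand 19 mm ahead of it and the grasp point (between the pads) is the TCP; z points along the fingers, x is the direction in which the jaws open and shut, and the axes are right-handed (so a half turn about z gives the same grasp; the last joint's range is limited). The gripper opens to 85 mm and grips with 20 to 120 N. Pads are 22 mm wide; open, the fingers measure 114 mm over their backs; the gripper's body (76 mm by 85 mm) begins 54 mm behind the grasp point. The pads swing forward as they close: fully open they stand 13 mm farther back than shut.
Start: joints at [-78.57, 21.807, 74.336, -0, 83.858, -12.336], TCP at [0.222, -0.503, 0.25] pointing down, gripper open.
Joint ranges: [-178.18, 178.18], [-50.72, 133.34], [12.68, 142.11], [-81.47, 261.47], [9.98, 163.14], [-165.26, 165.26]. Speed limits (degrees/s): [136.94, 136.94, 180, 180, 180, 180].

## Interface

Orientations are given as a 3x3 rotation matrix whose columns are the frame's x, y, z axes.
In Python, from rig import env, cams, order gives the robot as it stands.
- The arm moves only by the tool step_arm, never from a script. Its argument "steps" is a list of rows, each an object with "xyz": the shift along the tool's x, y, z normalised to -1 to 1, where 1 is 0.04 m, a list of three; "turn": the turn, a rotation vector about the tool's x, y, z normalised to -1 to 1, where 1 is 0.08 rad, a list of three; "gripper": the gripper command: -1 is shut, 1 is fully open, values between are in proportion. A call has 1 to 20 rows; each row shifts and turns the commanded pose from where the row before left it, along the tool's axes as they then stand; what a row does not reach is not made up. A row lasts 1/12 s, in which the tool goes at most 41.7 mm and 7.16 degrees, less where a joint would pass 70% of its speed; a pose out of reach is approached as far as the arm can. A call with a number of a shift or a turn outside -1 to 1 is refused whole. A call with a gripper value outside its range is refused whole. The fingers move at their own pace and stop on an object; "squeeze" is the grip in N (left out, the last holds). Time passes only in rows, so rows that do not move let the fingers close. It gives the time, the measured TCP pose, the force and the opening at its end, in the units of the state.
- env.observe(): the state, without advancing time (a new reading comes with each control period).
- cams.get_image(name): name is "scene" or "top"; returns (picture, depth): 480x640x3 uint8, red, green, blue; 480x640 float32, m along the optical axis (not along the pixel's ray), 0 where there is no reading.
- cams.camera_info(name): a dict with "fx", "fy", "cx", "cy" (pixels), "extrinsics" (4x4, takes a point from camera to world coordinates). Camera axes: x right, y down, z forward; pixel columns grow to the right and rows downward; lengths in m; the calibration is good to about 2 mm. A picture is of the moment at which its call begins. camera_info takes no time and is no camera call.
- order.close_job(): hands the job in, once; it reports no verdict.
The state is a dict: "time_s": time; "q": joint angles; "qvel": joint speeds; "joint_efforts": joint torques, N m; "position": TCP position; "tool_rot": TCP orientation; "ft_force": force on the tool from outside, world axes, zero at the start; "wrist_torque": the same for the moment, N m; "grip_width": finger opening in m.
Only numpy, scipy, OpenCV 4.12 (cv2) and the standard library are available. Lean on these libraries where they do the work, as an engineer would, in place of code of your own. Each camera call takes 0.05 s, during which the arm holds its last target. There are 200 camera calls.

## Task

Put the two seed-counting plates away on the sloped rack, each on the pin of its own colour: top edge up the slope, slide its slot sideways from the middle aisle under the pin's head until the pin is fully home at the slot's end, and leave it hanging square and flush against the panel. Either plate may go first; only when both hang, slide the red keeper fully down between them and let go. Leave the jar, the beaker and the brass weight undisturbed.

Things in the scene. Friction and masses are not known exactly. Their poses are not given: they have to be found in the camera images.
- green_plate_grip (a point): centre of the black grip bar (38 x 14 x 34 mm high, long side along x) on the loose green plate, 23 mm above the plate's underside, bar top at 40 mm. Plate 85 mm (x) x 90 mm (y) x 6 mm thick, about 0.18 kg, dark dots on top; this point is on its middle line, 34.5 mm from its lower edge. x points to the top edge (slot end), y left of that, z up. Starts flat on the bench, top edge to the robot within 0.6 rad.
- blue_plate_grip (a point): centre of the black grip bar (38 x 14 x 34 mm high, long side along x) on the loose blue plate, 23 mm above the plate's underside, bar top at 40 mm. Plate 85 mm (x) x 90 mm (y) x 6 mm thick, about 0.18 kg, dark dots on top; this point is on its middle line, 34.5 mm from its lower edge. x points to the top edge (slot end), y left of that, z up. Starts flat on the bench, top edge to the robot within 0.6 rad.
- green_slot (a point): home point in the green plate's slot, where the pin's centre sits when fully home: on the plate's middle line, at the underside, 34.5 mm in +x from the grip centre, 16 mm from the top edge. The slot is 12 mm wide, right through the plate, runs along y, opens (flared) only at the +y edge; its blind end wall lies 5 mm past this point. Axes as the plate's.
- blue_slot (a point): home point in the blue plate's slot, where the pin's centre sits when fully home: on the plate's middle line, at the underside, 34.5 mm in +x from the grip centre, 16 mm from the top edge. The slot is 12 mm wide, right through the plate, runs along y, opens (flared) only at the -y edge; its blind end wall lies 5 mm past this point. Axes as the plate's.
- rack: the fixed rack: 300 mm wide stand with the panel, 150 mm up the slope, lower edge 30 mm above the bench, about 0.15 m high. Pins 170 mm apart, each 85 mm from the panel's middle line and 84 mm up the slope from its lower edge; the aisle between hung plates is 80 mm wide. Origin: centre of its foot on the bench, x level towards the robot, where the panel is high; its low edge, on the far side, is 60 mm from the origin.
- pin_green (a point): foot of the green-ringed pin (right one seen from the robot) on the face of the fixed, sloped white panel. Pin 8 mm diameter, square to the panel; its 18 mm round head, too big for the slot, spans 11 to 15 mm above the face. Axes: x up the slope (40 degrees from level, rising towards the robot), y level along the panel, from the blue pin to the green, z out of the face. Painted outline: the plate's place.
- pin_blue (a point): foot of the blue-ringed pin (left one seen from the robot) on the face of the fixed, sloped white panel. Pin 8 mm diameter, square to the panel; its 18 mm round head, too big for the slot, spans 11 to 15 mm above the face. Axes: x up the slope (40 degrees from level, rising towards the robot), y level along the panel, from the blue pin to the green, z out of the face. Painted outline: the plate's place.
- keeper_grip (a point): centre of the grip bar on the red sliding keeper, on the panel's middle line, 28 mm above its face. Bar 12 mm wide across the panel, 26 mm along the slope, top 43 mm above the face. It stands on a cross-bar 66 mm wide across the panel, 20 mm along the slope, 13 mm high. Axes as the panel's.
- keeper (a joint): slide of the red keeper down the slope in m: 0 at the top of its track (open, clear of the plates), 0.060 at the bottom stop (shut, its cross-bar between the two hung plates, 7 mm from each). Starts between 0 and 0.012, stays where it is left; takes about 2 N to push.
- jar: bystander: amber jar with white cap, 52 mm diameter, 85 mm high, loose; origin at the centre of its foot
- beaker: bystander: white open beaker, 60 mm across, 75 mm high, loose; origin at the centre of its foot
- weight: bystander: small brass balance weight, 32 mm diameter, 40 mm high with its knob, loose, beyond the rack's low edge; origin at the centre of its foot
Things that resemble listed ones, but are neither listed nor needed, are in the scene too. Of the things that look like the part that bears green_plate_grip, take the one that is nearest to the robot's base at the start. Of the things that look like the part that bears blue_plate_grip, take the one that is farthest to the robot's right at the start.

How it is judged (in metres and radians):
On the way, in this order (a step that is already met when the one before it is completed fails the run):
1. one plate hangs on the pin of its colour, pin at the slot's end, while the keeper is still up (less than 30 mm down) (((x of green_plate_grip in the frame of pin_green between -0.042 and -0.028 m and y of green_plate_grip in the frame of pin_green between -0.007 and 0.007 m and z of green_plate_grip in the frame of pin_green between 0.019 and 0.027 m and angle between the z axis of green_plate_grip and the z axis of pin_green, either way round below 0.07 rad and angle between the x axis of green_plate_grip and the x axis of pin_green, either way round below 0.14 rad) or (x of blue_plate_grip in the frame of pin_blue between -0.042 and -0.028 m and y of blue_plate_grip in the frame of pin_blue between -0.007 and 0.007 m and z of blue_plate_grip in the frame of pin_blue between 0.019 and 0.027 m and angle between the z axis of blue_plate_grip and the z axis of pin_blue, either way round below 0.07 rad and angle between the x axis of blue_plate_grip and the x axis of pin_blue, either way round below 0.14 rad)) and value of joint keeper below 0.03 m), for 0.2 s.
2. both plates hang on their pins while the keeper is still up (less than 30 mm down) (x of green_plate_grip in the frame of pin_green between -0.042 and -0.028 m and y of green_plate_grip in the frame of pin_green between -0.007 and 0.007 m and z of green_plate_grip in the frame of pin_green between 0.019 and 0.027 m and angle between the z axis of green_plate_grip and the z axis of pin_green, either way round below 0.07 rad and angle between the x axis of green_plate_grip and the x axis of pin_green, either way round below 0.14 rad and x of blue_plate_grip in the frame of pin_blue between -0.042 and -0.028 m and y of blue_plate_grip in the frame of pin_blue between -0.007 and 0.007 m and z of blue_plate_grip in the frame of pin_blue between 0.019 and 0.027 m and angle between the z axis of blue_plate_grip and the z axis of pin_blue, either way round below 0.07 rad and angle between the x axis of blue_plate_grip and the x axis of pin_blue, either way round below 0.14 rad and value of joint keeper below 0.03 m), for 0.2 s.
3. the keeper is slid down between them, at least 53 mm of its 60 mm (value of joint keeper above 0.053 m), for 0.2 s.
At the end, for the whole second after the job is handed in: Each plate hangs by its slot on its own colour's pin, under the head: grip within 7 mm sideways of the pin and 28 to 42 mm below it along the slope, underside within 4 mm of the panel, parallel to 4 degrees, square to 8 degrees; keeper at least 53 mm down (x of green_plate_grip in the frame of pin_green between -0.042 and -0.028 m and y of green_plate_grip in the frame of pin_green between -0.007 and 0.007 m and z of green_plate_grip in the frame of pin_green between 0.019 and 0.027 m and angle between the z axis of green_plate_grip and the z axis of pin_green, either way round below 0.07 rad and angle between the x axis of green_plate_grip and the x axis of pin_green, either way round below 0.14 rad and x of blue_plate_grip in the frame of pin_blue between -0.042 and -0.028 m and y of blue_plate_grip in the frame of pin_blue between -0.007 and 0.007 m and z of blue_plate_grip in the frame of pin_blue between 0.019 and 0.027 m and angle between the z axis of blue_plate_grip and the z axis of pin_blue, either way round below 0.07 rad and angle between the x axis of blue_plate_grip and the x axis of pin_blue, either way round below 0.14 rad and value of joint keeper above 0.053 m); the robot touches nothing.
It fails at once if the jar is pushed more than 30 mm or tipped over 20 degrees (distance of jar from where it was at the start of the episode above 0.03 m or angle between jar's own z axis and vertical above 0.35 rad).
It fails at once if the beaker is pushed more than 30 mm or tipped over 20 degrees (distance of beaker from where it was at the start of the episode above 0.03 m or angle between beaker's own z axis and vertical above 0.35 rad).
It fails at once if the weight is pushed more than 30 mm or tipped over 20 degrees (distance of weight from where it was at the start of the episode above 0.03 m or angle between weight's own z axis and vertical above 0.35 rad).
It also fails if it takes over 64 s, if anything falls off the work surface, if the arm or the gripper's body presses on something with over 40 N, if the wrist force passes 120 N, or if a joint passes its speed limit or range.

## Working session

There is one attempt and no reset: what is moved stays moved. The work goes in short steps, Python scripts to look and compute and a tool call to move; the robot and the scene stay as the last step left them, time stands still between calls to the robot, and variables do not carry over. Pictures are saved under pics/ and viewed, about 8 in all and at most 12, crops included, and the job is handed in when it is done.

Besides the shell and the picture viewer there is one more tool, called after "Emit:" in YAML: its name, and indented under it one key for each argument. step_arm: Moves the arm, as the interface text tells. Scaled input: -1 to 1 covers 0.04 m each way for a shift and 0.08 rad each way for a turn. Its arguments: {"type":"object","properties":{"steps":{"type":"array"},"squeeze":{"type":"number"}},"required":["steps"]}

```bash
mkdir -p pics; ls; cat > h.py <<'E'
import numpy as np, cv2
from rig import env, cams, order
def shot(n):
    im,d=cams.get_image(n); return im,d,cams.camera_info(n)
def save(im,f): cv2.imwrite('pics/'+f,cv2.cvtColor(im,cv2.COLOR_RGB2BGR))
def world(u,v,z,c):
    p=np.array([(u-c['cx'])/c['fx']*z,(v-c['cy'])/c['fy']*z,z,1]); return (np.array(c['extrinsics'])@p)[:3]
def ray(u,v,c,h):
    E=np.array(c['extrinsics']); d=E[:3,:3]@np.array([(u-c['cx'])/c['fx'],(v-c['cy'])/c['fy'],1]); o=E[:3,3]
    return o+d*(h-o[2])/d[2]
E
python3 - <<'E'
from h import *
for n in('scene','top'):
    im,d,c=shot(n); save(im,n+'0.png'); np.savez(n+'0.npz',im=im,d=d); print(n,c,(d>0).mean())
print(env.observe())
E
```

```text
pics
scene {'fx': 441.3197415085357, 'fy': 441.3197415085357, 'cx': 318.69435108210956, 'cy': 243.10023859821507, 'extrinsics': array([[-0.03565884,  0.73049281, -0.68198879,  1.25624075],
       [ 0.99936308,  0.02512796, -0.02533815, -0.02387832],
       [-0.00137235, -0.68245794, -0.73092357,  0.83686872],
       [ 0.        ,  0.        ,  0.        ,  1.        ]])} 0.996181640625
top {'fx': 471.3081096480804, 'fy': 471.3081096480804, 'cx': 325.77632792348993, 'cy': 235.27324876474225, 'extrinsics': array([[ 0.02396755, -0.99546906,  0.09201581,  0.45542048],
       [-0.99952224, -0.02565799, -0.01723226, -0.04287371],
       [ 0.01951512, -0.09155884, -0.99560843,  1.30053253],
       [ 0.        ,  0.        ,  0.        ,  1.        ]])} 0.9959993489583333
{'time_s': 0.1, 'q': array([-7.85700115e+01,  2.18385954e+01,  7.43805405e+01,  1.38199138e-03,
        8.38580643e+01, -1.23354594e+01]), 'qvel': array([ 0.01472882, -0.06855383, -0.05355995,  0.12922497,  0.04875147,
       -0.01683102]), 'joint_efforts': array([ 5.92518874e-03, -4.49218011e+01, -2.31656009e+01,  9.82823337e-06,
        3.64808104e-03, -9.07975135e-06]), 'position': array([ 0.2216034 , -0.50311632,  0.249759  ]), 'tool_rot': array([[ 4.02990922e-01, -9.15203943e-01, -2.43508124e-04],
       [-9.15203036e-01, -4.02990875e-01,  1.32542821e-03],
       [-1.31116867e-03, -3.11276160e-04, -9.99999092e-01]]), 'ft_force': array([-0.23194474,  0.76556174,  0.15544893]), 'wrist_torque': array([ 0.01492437, -0.04090588, -0.05156844]), 'grip_width': 0.0855099044531606}
```

View pics/top0.png

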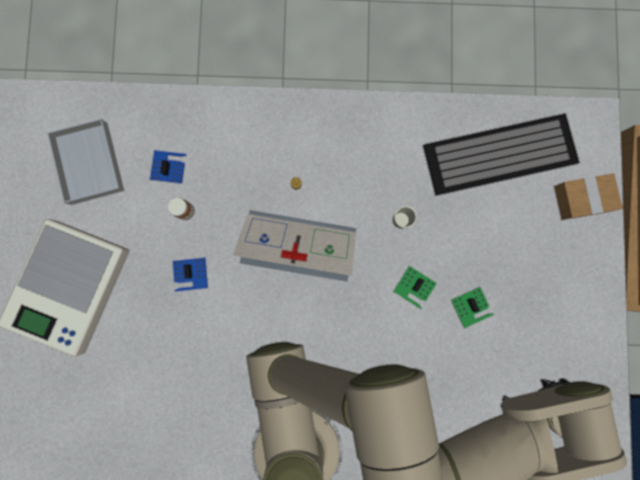

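View pics/scene0.png

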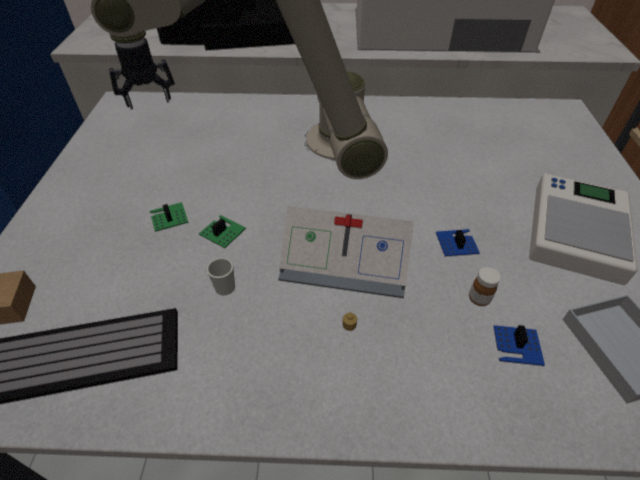

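Top view (image up = +x, right = −y): green plates at (415,287) and (472,305), blue plates at (190,273) and (168,167). The rack pins are at (264,238) for blue and (329,249) for green, with the red keeper at (294,252). The scene view shows the same layout. Next I measure these in both views.

```bash
cat > meas.py <<'E'
from h import *
def comps(m,amin):
    n,l,s,c=cv2.connectedComponentsWithStats(m.astype(np.uint8)); return [(l==i) for i in range(1,n) if s[i,4]>=amin]
def pts(mask,d,c):
    v,u=np.nonzero(mask&(d>0)); z=d[v,u]; p=np.stack([(u-c['cx'])/c['fx']*z,(v-c['cy'])/c['fy']*z,z,np.ones_like(z)]); return (np.array(c['extrinsics'])@p)[:3].T
def hsv(im): return cv2.split(cv2.cvtColor(im,cv2.COLOR_RGB2HSV).astype(np.uint8))
def colour(im,k):
    h,s,v=[a.astype(int) for a in hsv(im)]
    if k=='g': return (h>45)&(h<85)&(s>90)&(v>40)
    if k=='b': return (h>100)&(h<130)&(s>130)&(v>40)
    if k=='r': return ((h<8)|(h>172))&(s>150)&(v>60)
E
python3 - <<'E'
from meas import *
for n in('top','scene'):
    z=np.load(n+'0.npz'); im,d=z['im'],z['d']; c=cams.camera_info(n)
    for k in 'gbr':
        for m in comps(colour(im,k),12):
            P=pts(m,d,c); vu=np.argwhere(m).mean(0)
            if np.hypot(*P.mean(0)[:2])>0.85: continue
            print(n,k,m.sum(),vu[::-1].round(1),P.mean(0).round(4),'zrange',np.percentile(P[:,2],[5,50,95]).round(4))
    # bench height check
    h,s,v=hsv(im)
    # plane fit of panel: points z 0.03..0.16 low sat bright near rack
    P=pts(np.ones(d.shape,bool),d,c); 
    b=(abs(P[:,0]-.3)<.25)&(abs(P[:,1])<.4)&(abs(P[:,2])<.006); print('bench z',np.median(P[b][:,2]),P[b][:,2].std())
E
```

```text
top g 18 [328.6 251.3] [ 0.5263 -0.0724  0.0876] zrange [0.0819 0.0876 0.0924]
top g 773 [414.3 285.5] [ 0.4431 -0.3108  0.0076] zrange [0.002  0.0064 0.015 ]
top g 774 [470.1 306.5] [ 0.3897 -0.4645  0.0075] zrange [0.0021 0.0065 0.0137]
top g 564 [ 33.7 322.1] [0.3281 0.673  0.0729] zrange [0.0691 0.073  0.0766]
top b 681 [166.6 167.6] [0.7523 0.3809 0.0071] zrange [0.0011 0.0059 0.0145]
top b 738 [191.  272.7] [0.4634 0.299  0.0074] zrange [0.0019 0.0061 0.0183]
top r 190 [293.9 254. ] [0.5149 0.0148 0.1306] zrange [0.1195 0.1265 0.1504]
bench z 6.668886997185375e-05 0.002497351106376311
scene g 302 [594.  191.6] [0.3298 0.6744 0.0718] zrange [0.0691 0.0719 0.0741]
scene g 531 [169.8 217.3] [ 0.3972 -0.4622  0.0049] zrange [0.0022 0.0045 0.0077]
scene g 29 [157.4 209.7] [ 0.3704 -0.5039  0.0066] zrange [0.0023 0.0041 0.0251]
scene g 549 [223.  232.5] [ 0.4502 -0.3065  0.0051] zrange [0.0018 0.0048 0.0077]
scene g 14 [309.3 235.5] [ 0.5408 -0.0724  0.0953] zrange [0.0929 0.095  0.098 ]
scene b 595 [455.6 244. ] [0.4705 0.2994 0.0047] zrange [0.0016 0.0045 0.0075]
scene b 16 [464.4 230.8] [0.4231 0.3308 0.006 ] zrange [0.0008 0.0038 0.0149]
scene b 14 [382.1 245. ] [0.5646 0.0959 0.0946] zrange [0.0909 0.0944 0.0977]
scene r 212 [348.  221.3] [0.5236 0.0165 0.1276] zrange [0.1162 0.1236 0.1488]
bench z -0.0015626681924436614 0.0020072059877826
```

```bash
python3 - <<'E'
from meas import *
from h import *
# panel plane from both views
for n in('top','scene'):
    z=np.load(n+'0.npz'); im,d=z['im'],z['d']; c=cams.camera_info(n)
    h,s,v=hsv(im); P=pts((s<50)&(v>140),d,c)
    w=P[(P[:,2]>.035)&(P[:,2]<.16)&(abs(P[:,1])<.2)&(P[:,0]>.4)&(P[:,0]<.7)]
    for _ in range(6):
        m=w.mean(0); nn=np.linalg.svd(w-m,full_matrices=False)[2][2]; nn*=np.sign(nn[2]); r=(w-m)@nn; w=w[abs(r)<.004]
    q=cv2.minAreaRect((np.c_[(w-m)@np.cross(nn,[0,0,1])/np.linalg.norm(np.cross(nn,[0,0,1])), (w-m)@np.cross(nn,np.cross(nn,[0,0,1]))/np.linalg.norm(np.cross(nn,[0,0,1]))]).astype(np.float32))
    print(n,len(w),m.round(4),nn.round(4),'tilt',np.degrees(np.arccos(nn[2])),'yaw',np.degrees(np.arctan2(nn[1],nn[0])),'rect',q)
a=np.load('top0.npz')['im'][200:290,225:370]; b=np.load('scene0.npz')['im'][195:305,270:425]
A=cv2.resize(a,None,fx=5,fy=5,interpolation=cv2.INTER_CUBIC)[:300*2,:780];B=cv2.resize(b,(0,0),fx=5,fy=5,interpolation=cv2.INTER_CUBIC)
save(A,'ctop.png');save(B,'cscene.png');print(A.shape,B.shape)
# plates
for n in('top','scene'):
    z=np.load(n+'0.npz'); im,d=z['im'],z['d']; c=cams.camera_info(n); h,s,v=hsv(im)
    for k,ctr in(('g',(.445,-.309)),('b',(.466,.299))):
        near=pts(np.ones(d.shape,bool),d,c)
        m=colour(im,k); 
        rr=np.full(d.shape,9.); vv,uu=np.nonzero(d>0); rr[vv,uu]=np.hypot(near[:,0]-ctr[0],near[:,1]-ctr[1])
        pl=m&(rr<.075)
        Q=np.array([ray(u,v_,c,.006)[:2] for v_,u in np.argwhere(pl)]).astype(np.float32)
        rect=cv2.minAreaRect(Q)
        Z=np.zeros(d.shape); Z[vv,uu]=near[:,2]
        bar=(v<70)&(rr<.05)&(Z>.030)
        Bp=pts(bar,d,c); 
        bb=cv2.minAreaRect(Bp[:,:2].astype(np.float32)); t=Bp[Bp[:,2]>np.percentile(Bp[:,2],60)]
        vu=np.argwhere(bar).mean(0)
        mm=Bp.mean(0); e=np.linalg.svd(Bp[:,:2]-mm[:2])[2][0]
        print(n,k,'plate',np.round(rect[0],4),np.round(rect[1],4),round(rect[2],1),'bar n',len(Bp),mm.round(4),'ang',round(np.degrees(np.arctan2(e[1],e[0])),1),np.round(bb[1],4),'ztop',np.percentile(Bp[:,2],[50,90]).round(4),'raycast',ray(vu[1],vu[0],c,.04).round(4))
E
```

```text
top 3234 [0.5404 0.0111 0.0841] [ 0.6359 -0.0915  0.7663] tilt 39.97416268150601 yaw -8.187888159703167 rect ((-0.0015108287334442139, 0.004897475242614746), (0.301036536693573, 0.14670491218566895), 0.1354866921901703)<stdin>:9: RuntimeWarning: Mean of empty slice.
  ret = um.true_divide(
Traceback (most recent call last):
IndexError: index 2 is out of bounds for axis 0 with size 0
```

```bash
cat > panel.py <<'E'
from meas import *
M0=np.array([.5404,.0111,.0841]); N0=np.array([.6359,-.0915,.7663])
def basis(nn):
    y=np.cross(nn,[0,0,-1.]); y/=np.linalg.norm(y); x=np.cross(y,nn); 
    if x[2]<0: x=-x; y=-y
    return np.c_[x,np.cross(nn,x),nn]
def fit(n,im,d,c,lo=100):
    h,s,v=hsv(im); P=pts((s<60)&(v>lo),d,c)
    w=P[(abs((P-M0)@N0)<.01)&(P[:,2]>.02)&(np.hypot(*(P-M0)[:,:2].T)<.2)]
    for _ in range(6):
        m=w.mean(0); nn=np.linalg.svd(w-m,full_matrices=False)[2][2]; nn*=np.sign(nn[2]); w=w[abs((w-m)@nn)<.004]
    R=basis(nn); q=(w-m)@R; rect=cv2.minAreaRect(q[:,:2].astype(np.float32))
    return m,nn,R,rect,len(w)
E
python3 - <<'E' 2>&1
from panel import *
for n in('top','scene'):
    z=np.load(n+'0.npz'); im,d=z['im'],z['d']; c=cams.camera_info(n)
    m,nn,R,rect,k=fit(n,im,d,c); ctr=m+R[:,:2]@np.array(rect[0])
    print(n,k,nn.round(4),'tilt',np.degrees(np.arccos(nn[2])).round(2),'yaw',np.degrees(np.arctan2(nn[1],nn[0])).round(2),'off',(nn@(m-M0)).round(4),'centre',ctr.round(4),rect[1:]); print(R.round(4).tolist())
a=np.load('top0.npz')['im'][200:290,225:370]; b=np.load('scene0.npz')['im'][195:305,270:425]
A=cv2.resize(a,None,fx=5,fy=5,interpolation=cv2.INTER_CUBIC);B=cv2.resize(b,(0,0),fx=5,fy=5,interpolation=cv2.INTER_CUBIC)
save(A,'ctop.png');save(B,'cscene.png')
for n in('top','scene'):
    z=np.load(n+'0.npz'); im,d=z['im'],z['d']; c=cams.camera_info(n); h,s,v=hsv(im)
    for k,ctr in(('g',(.445,-.309)),('b',(.466,.299))):
        near=pts(np.ones(d.shape,bool),d,c)
        m=colour(im,k); 
        rr=np.full(d.shape,9.); vv,uu=np.nonzero(d>0); rr[vv,uu]=np.hypot(near[:,0]-ctr[0],near[:,1]-ctr[1])
        pl=m&(rr<.075)
        Q=np.array([ray(u,v_,c,.006)[:2] for v_,u in np.argwhere(pl)]).astype(np.float32)
        rect=cv2.minAreaRect(Q)
        Z=np.zeros(d.shape); Z[vv,uu]=near[:,2]
        bar=(v<80)&(rr<.05)&(Z>.030)
        Bp=pts(bar,d,c); 
        bb=cv2.minAreaRect(Bp[:,:2].astype(np.float32))
        vu=np.argwhere(bar).mean(0)
        mm=Bp.mean(0); e=np.linalg.svd(Bp[:,:2]-mm[:2])[2][0]
        print(n,k,'plate',np.round(rect[0],4),np.round(rect[1],4),round(rect[2],1),'bar n',len(Bp),mm.round(4),'ang',round(np.degrees(np.arctan2(e[1],e[0])),1),np.round(bb[1],4),'ztop',np.percentile(Bp[:,2],[50,90]).round(4),'raycast',ray(vu[1],vu[0],c,.04).round(4))
E
```

```text
top 4363 [ 0.6364 -0.0913  0.7659] tilt 40.01 yaw -8.16 off -0.0 centre [0.5471 0.0115 0.0785] ((0.30087924003601074, 0.15489616990089417), 89.89664459228516)
[[-0.7582, -0.142, 0.6364], [0.1088, -0.9899, -0.0913], [0.6429, 0.0, 0.7659]]
scene 7250 [ 0.6355 -0.0916  0.7666] tilt 39.95 yaw -8.2 off 0.001 centre [0.5506 0.0114 0.077 ] ((0.1502075344324112, 0.3003847599029541), 0.08515003323554993)
[[-0.7588, -0.1427, 0.6355], [0.1094, -0.9898, -0.0916], [0.6421, 0.0, 0.7666]]
top g plate [ 0.4392 -0.3124] [0.0868 0.0812] 58.6 bar n 71 [ 0.4461 -0.3145  0.0391] ang 148.2 [0.0126 0.0376] ztop [0.0395 0.0426] raycast [ 0.4461 -0.3143  0.04  ]
top b plate [0.4596 0.3026] [0.0799 0.0859] 7.4 bar n 70 [0.4672 0.3027 0.0389] ang -169.7 [0.0338 0.0124] ztop [0.0396 0.0416] raycast [0.4672 0.3024 0.04  ]
scene g plate [ 0.4443 -0.31  ] [0.089  0.0841] 58.8 bar n 81 [ 0.4523 -0.3146  0.0372] ang -32.5 [0.0156 0.0389] ztop [0.0378 0.0402] raycast [ 0.4552 -0.3136  0.04  ]
scene b plate [0.4647 0.3035] [0.0839 0.0883] 7.4 bar n 84 [0.4734 0.3039 0.0369] ang 7.9 [0.0397 0.0147] ztop [0.0378 0.0396] raycast [0.4765 0.3027 0.04  ]
```

View pics/ctop.png

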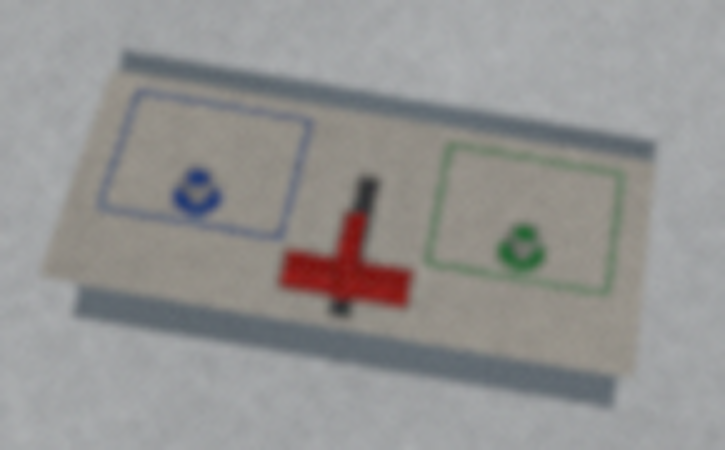

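View pics/cscene.png

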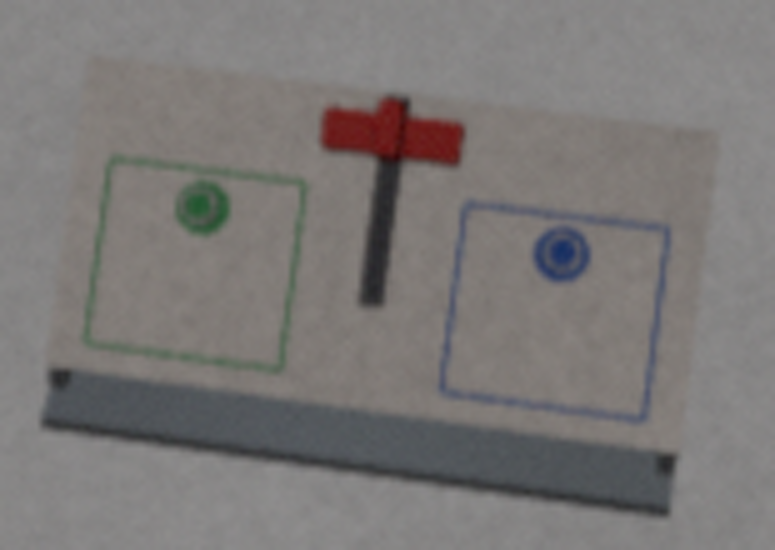

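Both crops are sharp enough: the outlines, pin rings and keeper are distinct. The top and scene views disagree by a consistent 3.5–5 mm in x. Next I take the pins from the painted outlines and rings, with both views cast on the panel plane.

```bash
python3 - <<'E'
from panel import *
y=np.radians(-8.18);t=np.radians(40)
nn=np.array([np.sin(t)*np.cos(y),np.sin(t)*np.sin(y),np.cos(t)]); R=basis(nn); print(R.round(4).tolist())
def cast(u,v,c,off):
    E=np.array(c['extrinsics']); D=E[:3,:3]@np.stack([(u-c['cx'])/c['fx'],(v-c['cy'])/c['fy'],np.ones_like(u)]); o=E[:3,3]
    k=((off-o)@nn)/(nn@D); return (o[:,None]+D*k).T
for n,off in(('top',np.array([.5471,.0115,.0785])),('scene',np.array([.5506,.0114,.0770]))):
    z=np.load(n+'0.npz'); im,d=z['im'],z['d']; c=cams.camera_info(n); h,s,v=[a.astype(int) for a in hsv(im)]
    vv,uu=np.mgrid[:480,:640]; W=cast(uu.ravel().astype(float),vv.ravel().astype(float),c,off); q=((W-off)@R).reshape(480,640,3)
    inside=(abs(q[...,0])<.078)&(abs(q[...,1])<.152)
    for k,(a,b),sg in(('g',(40,90),1),('b',(95,135),-1)):
        m=(h>a)&(h<b)&(s>40)&inside&(q[...,1]*sg>.02)
        big=comps(m,3); 
        ring=[x for x in big if abs(q[x].mean(0)[0]-.009)<.02 and np.ptp(q[x][:,0])<.06]
        al=q[m]; rect=cv2.minAreaRect(al[:,:2].astype(np.float32))
        rc=np.array(rect[0]); pin=off+R@np.array([rc[0]+.0265,rc[1],0])
        print(n,k,m.sum(),'outline',np.round(rect[0],4),np.round(rect[1],4),round(rect[2],1),'pin',pin.round(4),
          'rings',[((q[x].min(0)+q[x].max(0))[:2]/2).round(4).tolist() for x in ring])
    mr=colour(im,'r'); P=pts(mr,d,c); Q=(P-off)@R
    top=Q[Q[:,2]>.03]; print('keeper: all',Q.min(0).round(4),Q.max(0).round(4),'bar top',top.mean(0).round(4),len(top), 'cross',Q[abs(Q[:,1])>.015].mean(0).round(4))
    for nm,hh in(('jar',.0),):
        pass
E
```

```text
[[-0.7583, -0.1423, 0.6362], [0.109, -0.9898, -0.0915], [0.6428, 0.0, 0.766]]
top g 65 outline [-0.0109  0.0732] [0.1108 0.049 ] 56.6 pin [ 0.5248 -0.0593  0.0885] rings [[0.0062, 0.0852]]
top b 59 outline [ 0.0062 -0.0843] [0.0361 0.0206] 12.2 pin [0.5343 0.0985 0.0995] rings [[0.0057, -0.0839]]
keeper: all [ 0.0409 -0.0289  0.0009] [0.0681 0.0309 0.0457] bar top [0.0584 0.0017 0.0402] 40 cross [0.0567 0.0018 0.0121]
scene g 101 outline [-0.0169  0.0849] [0.0893 0.0954] 0.1 pin [ 0.5313 -0.0716  0.0832] rings [[0.0137, 0.1314], [0.0099, 0.0843]]
scene b 173 outline [-0.0169 -0.0853] [0.0959 0.0897] 89.9 pin [0.5554 0.0969 0.0832] rings [[0.0277, -0.0531], [0.0163, -0.0382], [0.0104, -0.0856], [0.0227, -0.1325], [-0.0014, -0.0382]]
keeper: all [ 0.0411 -0.0315  0.0004] [0.0709 0.0301 0.0463] bar top [ 0.0533 -0.0009  0.0426] 58 cross [ 0.0535 -0.0016  0.0131]
```

```bash
python3 - <<'E'
from panel import *
c=cams.camera_info('top'); R=np.array([[-0.7583,-0.1423,0.6362],[0.109,-0.9898,-0.0915],[0.6428,0,0.766]])
zc=.084-.0265*.6428
for k,u,v in(('g',330.1,243.3),('b',266.35,232.55)):
    p=ray(u,v,c,zc); print(k,p.round(4),'pin',(p+R[:,0]*.0265).round(4))
# candidate TCP poses reachability note: bystanders
for n in('top','scene'):
    z=np.load(n+'0.npz'); im,d=z['im'],z['d']; c=cams.camera_info(n); P=pts(d>0,d,c)
    for nm,x,y in(('jar',.64,.33),('beaker',.62,-.27),('weight',.7,0.01)):
        q=P[(np.hypot(P[:,0]-x,P[:,1]-y)<.08)&(P[:,2]>.02)&(P[:,2]<.12)]; 
        if nm=='weight': q=q[q[:,2]<.06]
        print(n,nm,len(q),np.median(q,0).round(3),q[:,2].max().round(3))
E
```

```text
g [ 0.5486 -0.0761  0.067 ] pin [ 0.5285 -0.0732  0.084 ]
b [0.5726 0.0918 0.067 ] pin [0.5525 0.0947 0.084 ]
top jar 417 [0.629 0.317 0.082] 0.091
top beaker 271 [ 0.629 -0.281  0.064] 0.084
top weight 106 [0.715 0.022 0.026] 0.045
scene jar 751 [0.65  0.319 0.064] 0.088
scene beaker 722 [ 0.627 -0.271  0.054] 0.077
scene weight 155 [0.724 0.022 0.026] 0.041
```

Pins: averaging the views gives green ≈ (0.530, −0.072, 0.084) and blue ≈ (0.554, 0.096, 0.084). They are 170 mm apart, and the height agrees with the text. The keeper is about 130 mm up the slope, clear of the plates. I'll pick green first, so I turn and move above its grip.

Emit:
step_arm:
  steps:
    - {"xyz": [0,0,0],"turn": [0,0,0.8],"gripper": 1}
    - {"xyz": [0,0,0],"turn": [0,0,0.8],"gripper": 1}
    - {"xyz": [0,0,0],"turn": [0,0,0.8],"gripper": 1}
    - {"xyz": [0,0,0],"turn": [0,0,0.8],"gripper": 1}
    - {"xyz": [0,0,0],"turn": [0,0,0.8],"gripper": 1}
    - {"xyz": [0,0,0],"turn": [0,0,0.8],"gripper": 1}
    - {"xyz": [0,0,0],"turn": [0,0,0.8],"gripper": 1}
    - {"xyz": [0,0,0],"turn": [0,0,0.8],"gripper": 1}
    - {"xyz": [0,0,0],"turn": [0,0,0.8],"gripper": 1}
    - {"xyz": [0,0,0],"turn": [0,0,0.8],"gripper": 1}
    - {"xyz": [0,0,0],"turn": [0,0,0.8],"gripper": 1}
    - {"xyz": [0,0,0],"turn": [0,0,0.8],"gripper": 1}
    - {"xyz": [0,0,0],"turn": [0,0,0.8],"gripper": 1}
    - {"xyz": [0,0,0],"turn": [0,0,0.8],"gripper": 1}
    - {"xyz": [0,0,0],"turn": [0,0,0.8],"gripper": 1}
  squeeze: 60

```text
time_s: 1.35
position: [0.2216, -0.5032, 0.25]
tool_rot: [[-0.521, -0.853, -0.0], [-0.853, 0.521, 0.001], [-0.001, 0.001, -1.0]]
ft_force: [0.1, -0.1, 0.1]
grip_width: 0.0849
```

Emit:
step_arm:
  steps:
    - {"xyz": [-0.5,-0.17,0.1],"turn": [0,0,0],"gripper": 1}
    - {"xyz": [-0.5,-0.17,0.1],"turn": [0,0,0],"gripper": 1}
    - {"xyz": [-0.5,-0.17,0.1],"turn": [0,0,0],"gripper": 1}
    - {"xyz": [-0.5,-0.17,0.1],"turn": [0,0,0],"gripper": 1}
    - {"xyz": [-0.5,-0.17,0.1],"turn": [0,0,0],"gripper": 1}
    - {"xyz": [-0.5,-0.17,0.1],"turn": [0,0,0],"gripper": 1}
    - {"xyz": [-0.5,-0.17,0.2],"turn": [0,0,0],"gripper": 1}
    - {"xyz": [-0.5,-0.17,0.3],"turn": [0,0,0],"gripper": 1}
    - {"xyz": [-0.5,-0.17,0.3],"turn": [0,0,0],"gripper": 1}
    - {"xyz": [-0.5,-0.17,0.3],"turn": [0,0,0],"gripper": 1}
    - {"xyz": [-0.5,-0.17,0.3],"turn": [0,0,0],"gripper": 1}
    - {"xyz": [-0.5,-0.17,0.3],"turn": [0,0,0],"gripper": 1}
    - {"xyz": [-0.5,-0.17,0.3],"turn": [0,0,0],"gripper": 1}
    - {"xyz": [-0.46,-0.17,0.3],"turn": [0,0,0],"gripper": 1}
    - {"xyz": [0,0,0],"turn": [0,0,0],"gripper": 1}
    - {"xyz": [0,0,0],"turn": [0,0,0],"gripper": 1}

```text
time_s: 2.68
position: [0.4476, -0.314, 0.1336]
tool_rot: [[-0.517, -0.856, -0.001], [-0.856, 0.517, 0.001], [-0.0, 0.002, -1.0]]
ft_force: [-0.0, 0.2, 0.2]
grip_width: 0.0852
```

```bash
cat > go.py <<'E'
from h import *
import sys
from scipy.spatial.transform import Rotation as Ro
RP=np.array([[-0.7583,-0.1423,0.6362],[0.109,-0.9898,-0.0915],[0.6428,0,0.766]])
PG=np.array([.5299,-.0724,.084]); PB=np.array([.5540,.0958,.084])
def flat(deg):
    a=np.radians(deg); px=np.array([np.cos(a),np.sin(a),0]); return np.c_[px,np.cross([0,0,1],px),[0,0,1.]]
def tool(P): return np.c_[P[:,1],P[:,0],-P[:,2]]   # tool x=plate y, tool y=plate x
def go(p,P):
    s=env.observe(); R=s['tool_rot']; T=tool(P)
    print('t',round(s['time_s'],2),'pos',s['position'].round(4),'q',s['q'].round(0),'F',s['ft_force'].round(1),'w',s['grip_width'].round(4))
    print('turn units (tool axes, do first)',(Ro.from_matrix(R.T@T).as_rotvec()/.08).round(2),'then shift units',((T.T@(np.array(p)-s['position']))/.04).round(3),'| shift if no turn',((R.T@(np.array(p)-s['position']))/.04).round(3))
def pan(pin,x,y,z): return pin+RP@np.array([x,y,z])
E
python3 -c "
from go import *
go([.4478,-.3150,.030],flat(148.6))"
```

```text
Traceback (most recent call last):
  File "go.py", line 11, in go
    print('t',round(s['time_s'],2),'pos',s['position'].round(4),'q',s['q'].round(0),'F',s['ft_force'].round(1),'w',s['grip_width'].round(4))
                                                                                                                   ^^^^^^^^^^^^^^^^^^^^^
AttributeError: 'float' object has no attribute 'round'
```

Emit:
step_arm:
  steps:
    - {"xyz": [0.02,0,0.37],"turn": [0,0,0],"gripper": 1}
    - {"xyz": [0,0,0.37],"turn": [0,0,0],"gripper": 1}
    - {"xyz": [0,0,0.37],"turn": [0,0,0],"gripper": 1}
    - {"xyz": [0,0,0.37],"turn": [0,0,0],"gripper": 1}
    - {"xyz": [0,0,0.37],"turn": [0,0,0],"gripper": 1}
    - {"xyz": [0,0,0.37],"turn": [0,0,0],"gripper": 1}
    - {"xyz": [0,0,0.37],"turn": [0,0,0],"gripper": 1}
    - {"xyz": [0,0,0],"turn": [0,0,0],"gripper": 1}
    - {"xyz": [0,0,0],"turn": [0,0,0],"gripper": -1}
    - {"xyz": [0,0,0],"turn": [0,0,0],"gripper": -1}
    - {"xyz": [0,0,0],"turn": [0,0,0],"gripper": -1}
    - {"xyz": [0,0,0],"turn": [0,0,0],"gripper": -1}
    - {"xyz": [0,0,0],"turn": [0,0,0],"gripper": -1}
    - {"xyz": [0,0,0],"turn": [0,0,0],"gripper": -1}
    - {"xyz": [0,0,0],"turn": [0,0,0],"gripper": -1}
    - {"xyz": [0,0,0],"turn": [0,0,0],"gripper": -1}
  squeeze: 60

```text
time_s: 4.02
position: [0.4472, -0.3156, 0.0313]
tool_rot: [[-0.519, -0.855, 0.001], [-0.855, 0.519, -0.001], [0.0, -0.001, -1.0]]
ft_force: [-1.4, 1.0, 5.9]
grip_width: 0.0129
```

```bash
sed -i "s/s\['grip_width'\].round(4)/round(s['grip_width'],4)/" go.py
python3 -c "
from go import *
go(pan(PG,-.0345,-.057,.075),RP)"
```

```text
t 4.02 pos [ 0.4472 -0.3156  0.0313] q [-48.  36.  91.  -0.  53.  74.] F [-1.4  1.   5.9] w 0.0129
turn units (tool axes, do first) [-8.62  1.75 -4.82] then shift units [-7.736 -0.921 -3.642] | shift if no turn [-8.311  0.224 -2.202]
```

Emit:
step_arm:
  steps:
    - {"xyz": [0,0,-0.2],"turn": [0,0,0],"gripper": -1}
    - {"xyz": [0,0,-0.4],"turn": [0,0,0],"gripper": -1}
    - {"xyz": [0,0,-0.5],"turn": [0,0,0],"gripper": -1}
    - {"xyz": [0,0,-0.5],"turn": [0,0,0],"gripper": -1}
    - {"xyz": [0,0,-0.5],"turn": [0,0,0],"gripper": -1}
    - {"xyz": [0,0,-0.5],"turn": [0,0,0],"gripper": -1}
    - {"xyz": [0,0,-0.5],"turn": [0,0,0],"gripper": -1}
    - {"xyz": [0,0,-0.4],"turn": [0,0,0],"gripper": -1}
    - {"xyz": [0,0,-0.3],"turn": [0,0,0],"gripper": -1}

```text
time_s: 4.77
position: [0.447, -0.3152, 0.1844]
tool_rot: [[-0.518, -0.855, 0.001], [-0.855, 0.518, -0.001], [0.0, -0.001, -1.0]]
ft_force: [-0.2, -0.7, -3.0]
grip_width: 0.0128
```

Emit:
step_arm:
  steps:
    - {"xyz": [0,0,0],"turn": [-0.575,0.117,-0.321],"gripper": -1}
    - {"xyz": [0,0,0],"turn": [-0.575,0.117,-0.321],"gripper": -1}
    - {"xyz": [0,0,0],"turn": [-0.575,0.117,-0.321],"gripper": -1}
    - {"xyz": [0,0,0],"turn": [-0.575,0.117,-0.321],"gripper": -1}
    - {"xyz": [0,0,0],"turn": [-0.575,0.117,-0.321],"gripper": -1}
    - {"xyz": [0,0,0],"turn": [-0.575,0.117,-0.321],"gripper": -1}
    - {"xyz": [0,0,0],"turn": [-0.575,0.117,-0.321],"gripper": -1}
    - {"xyz": [0,0,0],"turn": [-0.575,0.117,-0.321],"gripper": -1}
    - {"xyz": [0,0,0],"turn": [-0.575,0.117,-0.321],"gripper": -1}
    - {"xyz": [0,0,0],"turn": [-0.575,0.117,-0.321],"gripper": -1}
    - {"xyz": [0,0,0],"turn": [-0.575,0.117,-0.321],"gripper": -1}
    - {"xyz": [0,0,0],"turn": [-0.575,0.117,-0.321],"gripper": -1}
    - {"xyz": [0,0,0],"turn": [-0.575,0.117,-0.321],"gripper": -1}
    - {"xyz": [0,0,0],"turn": [-0.575,0.117,-0.321],"gripper": -1}
    - {"xyz": [0,0,0],"turn": [-0.575,0.117,-0.321],"gripper": -1}
    - {"xyz": [0,0,0],"turn": [0,0,0],"gripper": -1}
    - {"xyz": [0,0,0],"turn": [0,0,0],"gripper": -1}

```text
time_s: 6.18
position: [0.4472, -0.3152, 0.1823]
tool_rot: [[-0.143, -0.758, -0.637], [-0.99, 0.109, 0.093], [-0.0, 0.643, -0.766]]
ft_force: [-0.1, 0.2, -2.6]
grip_width: 0.0129
```

```bash

python3 -c "
from go import *
go(pan(PG,-.0345,-.057,.075),RP)"
```

```text
t 6.18 pos [ 0.4472 -0.3152  0.1823] q [-39.  41.  60. -21. 113.  57.] F [-0.1  0.2 -2.6] w 0.0129
turn units (tool axes, do first) [ 0.01  0.01 -0.01] then shift units [-7.726 -3.348 -0.752] | shift if no turn [-7.728 -3.344 -0.748]
```

Emit:
step_arm:
  steps:
    - {"xyz": [-0.2,0,-0.35],"turn": [0,0,0],"gripper": -1}
    - {"xyz": [-0.4,0,-0.4],"turn": [0,0,0],"gripper": -1}
    - {"xyz": [-0.5,0,0],"turn": [0,0,0],"gripper": -1}
    - {"xyz": [-0.6,-0.2,0],"turn": [0,0,0],"gripper": -1}
    - {"xyz": [-0.6,-0.25,0],"turn": [0,0,0],"gripper": -1}
    - {"xyz": [-0.6,-0.25,0],"turn": [0,0,0],"gripper": -1}
    - {"xyz": [-0.6,-0.25,0],"turn": [0,0,0],"gripper": -1}
    - {"xyz": [-0.6,-0.25,0],"turn": [0,0,0],"gripper": -1}
    - {"xyz": [-0.6,-0.25,0],"turn": [0,0,0],"gripper": -1}
    - {"xyz": [-0.6,-0.25,0],"turn": [0,0,0],"gripper": -1}
    - {"xyz": [-0.6,-0.25,0],"turn": [0,0,0],"gripper": -1}
    - {"xyz": [-0.6,-0.25,0],"turn": [0,0,0],"gripper": -1}
    - {"xyz": [-0.6,-0.25,0],"turn": [0,0,0],"gripper": -1}
    - {"xyz": [-0.6,-0.4,0],"turn": [0,0,0],"gripper": -1}
    - {"xyz": [0,-0.4,0],"turn": [0,0,0],"gripper": -1}
    - {"xyz": [0,0,0],"turn": [0,0,0],"gripper": -1}
    - {"xyz": [0,0,0],"turn": [0,0,0],"gripper": -1}

```text
time_s: 7.6
position: [0.6085, -0.0277, 0.1218]
tool_rot: [[-0.144, -0.757, -0.637], [-0.99, 0.11, 0.093], [-0.0, 0.644, -0.765]]
ft_force: [-0.4, -0.1, -2.2]
grip_width: 0.0134
```

```bash

python3 -c "
from go import *
go(pan(PG,-.0345,-.057,.075),RP)
im,d,c=shot('scene');save(cv2.resize(im[130:330,230:470],None,fx=3,fy=3,interpolation=cv2.INTER_CUBIC),'s1.png');np.savez('s1.npz',im=im,d=d)
im,d,c=shot('top');np.savez('t1.npz',im=im,d=d)"
```

```text
t 7.6 pos [ 0.6085 -0.0277  0.1218] q [-13.  52.  47.  -3. 121.  85.] F [-0.4 -0.1 -2.2] w 0.0134
turn units (tool axes, do first) [ 0.02  0.01 -0.01] then shift units [-0.039 -0.103 -0.003] | shift if no turn [-0.039 -0.103 -0.003]
```

View pics/s1.png

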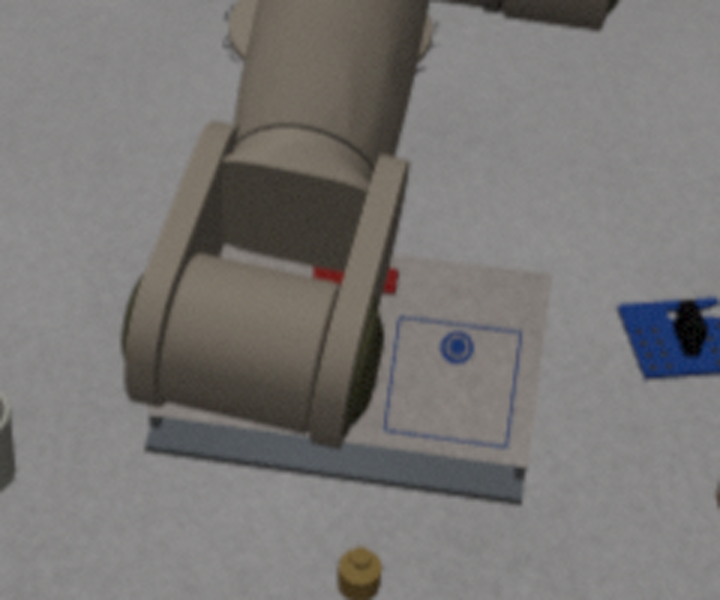

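The scene view is blocked by the wrist: the plate is hidden, and only the blue pin at (457,347) and part of the red keeper show. I'll check the top view.

```bash
python3 -c "
from h import *
im=np.load('t1.npz')['im'];save(cv2.resize(im[180:330,220:420],None,fx=4,fy=4,interpolation=cv2.INTER_CUBIC),'t1.png')"
```

View pics/t1.png

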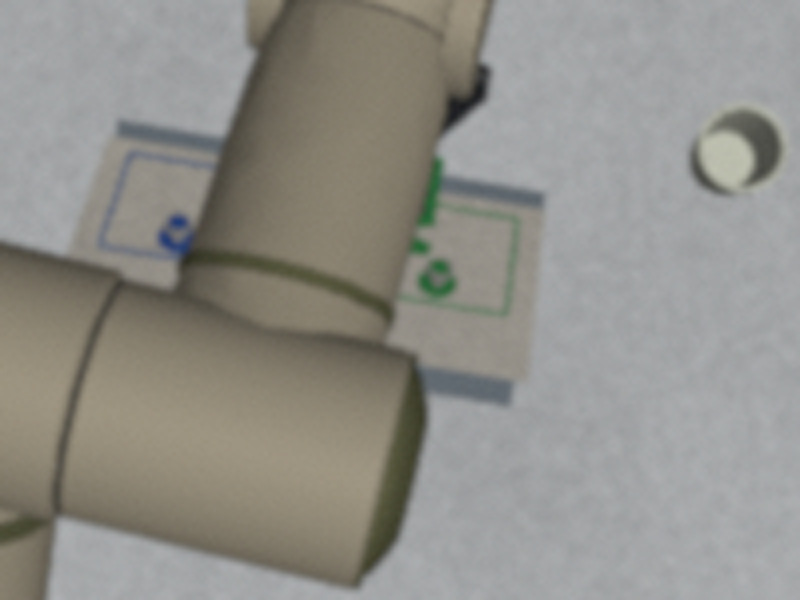

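In the top view the green plate's edge with its slot mouth is visible at crop (425,160–250), and the green pin is at (438,280). I'll measure the slot line against the pin in this one camera.

```bash
python3 - <<'E'
from meas import *
from go import RP
z=np.load('t1.npz');im,d=z['im'],z['d'];c=cams.camera_info('top')
pin=np.array([.5285,-.0732,.084]); off=pin+RP[:,2]*.0497
m=colour(im,'g').copy(); vv,uu=np.nonzero(m); 
E=np.array(c['extrinsics']);o=E[:3,3];D=E[:3,:3]@np.stack([(uu-c['cx'])/c['fx'],(vv-c['cy'])/c['fy'],np.ones(len(uu))])
W=(o[:,None]+D*(((off-o)@RP[:,2])/(RP[:,2]@D))).T; q=(W-off)@RP
k=(uu>320)&(uu<333)&(vv>215)&(vv<246)
for i in np.nonzero(k)[0]:pass
h=[np.round(a,1) for a in []]
for row in range(216,247):
    j=k&(vv==row)
    if j.any(): print(row,uu[j].min(),uu[j].max(),(q[j][:,0].mean()*1e3).round(1),(q[j][:,1].max()*1e3).round(1),j.sum())
hh,s,v=hsv(im)
for u in (323,324,325,326): print(u,[int(x) for x in s[228:248,u]],[int(x) for x in hh[228:248,u]])
P=pts(m&(np.abs(np.mgrid[:480,:640][1]-326)<5),d,c);print(np.median(((P-pin)@RP)[((P-pin)@RP)[:,0]<-.01][:,2]))
E
```

```text
221 329 329 -57.0 -12.7 1
222 328 329 -52.9 -12.3 2
223 328 329 -49.2 -11.9 2
224 328 329 -45.5 -11.5 2
225 328 329 -41.8 -11.0 2
226 328 329 -38.1 -10.6 2
227 327 328 -33.8 -12.8 2
228 327 328 -30.1 -12.3 2
229 327 328 -26.5 -11.9 2
230 327 328 -22.9 -11.5 2
231 326 328 -19.0 -11.1 3
232 326 327 -15.1 -13.2 2
233 326 327 -11.5 -12.8 2
234 325 327 -7.6 -12.4 3
235 325 327 -4.1 -12.0 3
240 324 324 14.6 -17.4 1
241 323 325 18.0 -14.5 3
242 324 325 21.2 -14.1 2
323 [46, 46, 47, 47, 46, 44, 41, 40, 39, 34, 33, 51, 79, 99, 88, 45, 21, 23, 22, 22] [20, 19, 21, 20, 20, 21, 25, 30, 28, 24, 32, 47, 55, 62, 62, 53, 30, 18, 16, 21]
324 [45, 46, 46, 46, 45, 43, 61, 70, 49, 30, 27, 44, 95, 149, 115, 51, 19, 21, 21, 18] [21, 21, 20, 21, 20, 32, 46, 51, 51, 41, 37, 53, 63, 66, 65, 55, 30, 18, 20, 30]
325 [45, 43, 46, 43, 53, 71, 103, 106, 58, 29, 18, 34, 70, 141, 126, 54, 21, 21, 20, 25] [22, 30, 37, 38, 43, 55, 61, 63, 59, 44, 33, 48, 63, 66, 65, 56, 35, 20, 22, 39]
326 [52, 67, 87, 96, 103, 133, 154, 126, 58, 24, 19, 23, 44, 90, 83, 46, 23, 17, 19, 29] [47, 54, 59, 61, 63, 66, 68, 65, 58, 37, 25, 35, 54, 63, 63, 55, 40, 30, 33, 46]
0.04998787056396975
```

After allowing for the slot wall thickness, the slot line is about 4 mm up-slope of the pin. That matches the TCP's remaining +4.1 mm offset, so the in-hand estimate is good. I'll correct that and go down into the aisle.

Emit:
step_arm:
  steps:
    - {"xyz": [-0.02,-0.05,0],"turn": [0,0,0],"gripper": -1}
    - {"xyz": [-0.02,-0.05,0],"turn": [0,0,0],"gripper": -1}
    - {"xyz": [0,0,0.2],"turn": [0,0,0],"gripper": -1}
    - {"xyz": [0,0,0.2],"turn": [0,0,0],"gripper": -1}
    - {"xyz": [0,0,0.2],"turn": [0,0,0],"gripper": -1}
    - {"xyz": [0,0,0.2],"turn": [0,0,0],"gripper": -1}
    - {"xyz": [0,0,0.15],"turn": [0,0,0],"gripper": -1}
    - {"xyz": [0,0,0],"turn": [0,0,0],"gripper": -1}
    - {"xyz": [0,0,0],"turn": [0,0,0],"gripper": -1}

```text
time_s: 8.45
position: [0.5877, -0.023, 0.0906]
tool_rot: [[-0.143, -0.757, -0.637], [-0.99, 0.109, 0.092], [-0.0, 0.644, -0.765]]
ft_force: [0.2, -0.5, -2.5]
grip_width: 0.0131
```

```bash

python3 -c "
from go import *
go(pan(PG,-.0345,-.057,.0333),RP)"
```

```text
t 8.45 pos [ 0.5877 -0.023   0.0906] q [-13.  51.  54.  -3. 115.  85.] F [ 0.2 -0.5 -2.5] w 0.0131
turn units (tool axes, do first) [ 0.02  0.01 -0.01] then shift units [ 0.004 -0.008  0.101] | shift if no turn [ 0.004 -0.008  0.101]
```

Emit:
step_arm:
  steps:
    - {"xyz": [0,0,0.05],"turn": [0,0,0],"gripper": -1}
    - {"xyz": [0,0,0.05],"turn": [0,0,0],"gripper": -1}
    - {"xyz": [0,0,0],"turn": [0,0,0],"gripper": -1}
    - {"xyz": [0,0,0],"turn": [0,0,0],"gripper": -1}

```text
time_s: 8.78
position: [0.5851, -0.0225, 0.0873]
tool_rot: [[-0.143, -0.757, -0.637], [-0.99, 0.109, 0.092], [-0.0, 0.644, -0.765]]
ft_force: [-0.4, -0.2, -2.2]
grip_width: 0.0129
```

Emit:
step_arm:
  steps:
    - {"xyz": [0.12,0,0],"turn": [0,0,0],"gripper": -1}
    - {"xyz": [0.12,0,0],"turn": [0,0,0],"gripper": -1}
    - {"xyz": [0.12,0,0],"turn": [0,0,0],"gripper": -1}
    - {"xyz": [0.12,0,0],"turn": [0,0,0],"gripper": -1}
    - {"xyz": [0.12,0,0],"turn": [0,0,0],"gripper": -1}
    - {"xyz": [0,0,0],"turn": [0,0,0],"gripper": -1}

```text
time_s: 9.28
position: [0.5815, -0.0474, 0.0873]
tool_rot: [[-0.144, -0.757, -0.637], [-0.99, 0.11, 0.093], [0.0, 0.644, -0.765]]
ft_force: [0.3, -0.7, -1.9]
grip_width: 0.0133
```

```bash

python3 -c "
from go import *
go(pan(PG,-.0345,0,.0333),RP)"
```

```text
t 9.28 pos [ 0.5815 -0.0474  0.0873] q [-15.  51.  55.  -4. 114.  83.] F [ 0.3 -0.7 -1.9] w 0.0133
turn units (tool axes, do first) [ 0.02  0.01 -0.02] then shift units [ 0.802 -0.004 -0.005] | shift if no turn [ 0.802 -0.005 -0.006]
```

Emit:
step_arm:
  steps:
    - {"xyz": [0.1,0,0],"turn": [0,0,0],"gripper": -1}
    - {"xyz": [0.1,0,0],"turn": [0,0,0],"gripper": -1}
    - {"xyz": [0.1,0,0],"turn": [0,0,0],"gripper": -1}
    - {"xyz": [0.1,0,0],"turn": [0,0,0],"gripper": -1}
    - {"xyz": [0.1,0,0],"turn": [0,0,0],"gripper": -1}
    - {"xyz": [0.1,0,0],"turn": [0,0,0],"gripper": -1}
    - {"xyz": [0,0,0],"turn": [0,0,0],"gripper": -1}
    - {"xyz": [0,0,0],"turn": [0,0,0],"gripper": -1}

```text
time_s: 9.95
position: [0.5782, -0.0702, 0.0873]
tool_rot: [[-0.143, -0.757, -0.637], [-0.99, 0.11, 0.092], [-0.0, 0.644, -0.765]]
ft_force: [0.1, -0.3, -2.6]
grip_width: 0.0128
```

Emit:
step_arm:
  steps:
    - {"xyz": [0.05,0,0],"turn": [0,0,0],"gripper": -1}
    - {"xyz": [0.05,0,0],"turn": [0,0,0],"gripper": -1}
    - {"xyz": [0.05,0,0],"turn": [0,0,0],"gripper": -1}
    - {"xyz": [0.04,0,0],"turn": [0,0,0],"gripper": -1}
    - {"xyz": [0,0,0],"turn": [0,0,0],"gripper": -1}
    - {"xyz": [0,0,0],"turn": [0,0,0],"gripper": -1}

```text
time_s: 10.45
position: [0.5771, -0.0776, 0.0873]
tool_rot: [[-0.143, -0.757, -0.637], [-0.99, 0.109, 0.092], [-0.0, 0.644, -0.765]]
ft_force: [0.0, 0.2, -3.3]
grip_width: 0.0131
```

```bash

python3 -c "
from go import *
go(pan(PG,-.0345,0,.0313),RP)
im,d,c=shot('top');save(cv2.resize(im[180:330,260:460],None,fx=4,fy=4,interpolation=cv2.INTER_CUBIC),'t2.png');np.savez('t2.npz',im=im,d=d)"
```

```text
t 10.45 pos [ 0.5771 -0.0776  0.0873] q [-17.  51.  55.  -6. 113.  81.] F [ 0.   0.2 -3.3] w 0.0131
turn units (tool axes, do first) [ 0.02  0.01 -0.01] then shift units [ 0.04  -0.006  0.043] | shift if no turn [ 0.04  -0.006  0.043]
```

Emit:
step_arm:
  steps:
    - {"xyz": [0.02,0,0],"turn": [0,0,0],"gripper": -1}
    - {"xyz": [0.02,0,0],"turn": [0,0,0],"gripper": -1}
    - {"xyz": [0.01,0,0.02],"turn": [0,0,0],"gripper": -1}
    - {"xyz": [0.01,0,0.02],"turn": [0,0,0],"gripper": -1}
    - {"xyz": [0,0,0.01],"turn": [0,0,0],"gripper": -1}
    - {"xyz": [0,0,0],"turn": [0,0,0],"gripper": -1}

```text
time_s: 11.0
position: [0.5759, -0.0789, 0.0862]
tool_rot: [[-0.143, -0.758, -0.636], [-0.99, 0.108, 0.093], [-0.001, 0.643, -0.766]]
ft_force: [3.5, 5.1, 0.8]
grip_width: 0.0128
```

```bash

python3 -c "
from go import *
go(pan(PG,-.0345,0,.0313),RP)"
```

```text
t 11.0 pos [ 0.5759 -0.0789  0.0862] q [-17.  51.  55.  -6. 113.  81.] F [3.5 5.1 0.8] w 0.0128
turn units (tool axes, do first) [0.   0.02 0.01] then shift units [ 0.003 -0.008  0.006] | shift if no turn [ 0.003 -0.008  0.006]
```

View pics/t2.png

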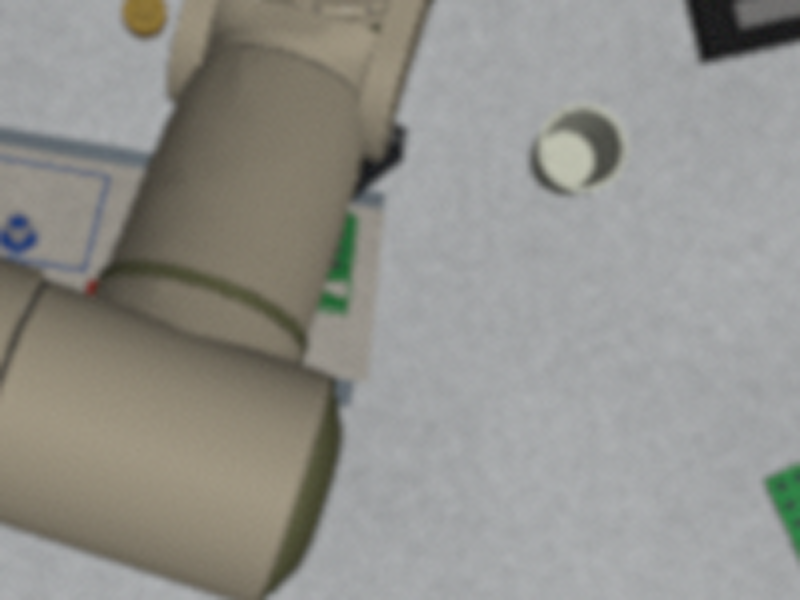

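The plate edge is at crop (345,215–310) with the slot past the pin. A force of −5.5 N along y shows the slot end touching, and the face contact is light. I release and retract.

Emit:
step_arm:
  steps:
    - {"xyz": [-0.01,0,0],"turn": [0,0,0],"gripper": -0.1}
    - {"xyz": [0,0,0],"turn": [0,0,0],"gripper": -0.1}
    - {"xyz": [0,0,0],"turn": [0,0,0],"gripper": -0.1}
    - {"xyz": [0,0,0],"turn": [0,0,0],"gripper": -0.1}
    - {"xyz": [0,0,0],"turn": [0,0,0],"gripper": -0.1}
    - {"xyz": [0,0,-0.2],"turn": [0,0,0],"gripper": -0.1}
    - {"xyz": [0,0,-0.4],"turn": [0,0,0],"gripper": -0.1}
    - {"xyz": [0,0,-0.5],"turn": [0,0,0],"gripper": -0.1}
    - {"xyz": [0,0,-0.5],"turn": [0,0,0],"gripper": -0.1}
    - {"xyz": [0,0,-0.5],"turn": [0,0,0],"gripper": -0.1}
    - {"xyz": [0,0,-0.5],"turn": [0,0,0],"gripper": -0.1}
    - {"xyz": [0,0,-0.4],"turn": [0,0,0],"gripper": -0.1}
    - {"xyz": [0,0,0],"turn": [0,0,0],"gripper": -0.1}

```text
time_s: 12.08
position: [0.6533, -0.0908, 0.1793]
tool_rot: [[-0.143, -0.76, -0.634], [-0.99, 0.11, 0.091], [0.001, 0.64, -0.768]]
ft_force: [0.7, 0.2, 1.0]
grip_width: 0.0384
```

```bash

python3 -c "
from go import *
go([.4692,.3035,.15],flat(187.4))"
```

```text
t 12.08 pos [ 0.6533 -0.0908  0.1793] q [-16.  56.  29.  -7. 135.  79.] F [0.7 0.2 1. ] w 0.0384
turn units (tool axes, do first) [ 8.63  1.18 -3.27] then shift units [-10.367   3.296   0.733] | shift if no turn [-9.097  4.117  4.379]
```

Emit:
step_arm:
  steps:
    - {"xyz": [0,0,-0.3],"turn": [0,0,0],"gripper": 1}
    - {"xyz": [0,0,0],"turn": [0.664,0.091,-0.252],"gripper": 1}
    - {"xyz": [0,0,0],"turn": [0.664,0.091,-0.252],"gripper": 1}
    - {"xyz": [0,0,0],"turn": [0.664,0.091,-0.252],"gripper": 1}
    - {"xyz": [0,0,0],"turn": [0.664,0.091,-0.252],"gripper": 1}
    - {"xyz": [0,0,0],"turn": [0.664,0.091,-0.252],"gripper": 1}
    - {"xyz": [0,0,0],"turn": [0.664,0.091,-0.252],"gripper": 1}
    - {"xyz": [0,0,0],"turn": [0.664,0.091,-0.252],"gripper": 1}
    - {"xyz": [0,0,0],"turn": [0.664,0.091,-0.252],"gripper": 1}
    - {"xyz": [0,0,0],"turn": [0.664,0.091,-0.252],"gripper": 1}
    - {"xyz": [0,0,0],"turn": [0.664,0.091,-0.252],"gripper": 1}
    - {"xyz": [0,0,0],"turn": [0.664,0.091,-0.252],"gripper": 1}
    - {"xyz": [0,0,0],"turn": [0.664,0.091,-0.252],"gripper": 1}
    - {"xyz": [0,0,0],"turn": [0.664,0.091,-0.252],"gripper": 1}

```text
time_s: 13.25
position: [0.6588, -0.0912, 0.186]
tool_rot: [[0.13, -0.992, -0.003], [-0.992, -0.13, 0.001], [-0.002, 0.003, -1.0]]
ft_force: [0.4, -0.2, -0.6]
grip_width: 0.0851
```

Emit:
step_arm:
  steps:
    - {"xyz": [-0.6,0.2,0],"turn": [0,0,0],"gripper": 1}
    - {"xyz": [-0.6,0.2,0],"turn": [0,0,0],"gripper": 1}
    - {"xyz": [-0.6,0.2,0],"turn": [0,0,0],"gripper": 1}
    - {"xyz": [-0.6,0.2,0],"turn": [0,0,0],"gripper": 1}
    - {"xyz": [-0.6,0.2,0],"turn": [0,0,0],"gripper": 1}
    - {"xyz": [-0.6,0.2,0],"turn": [0,0,0],"gripper": 1}
    - {"xyz": [-0.6,0.2,0],"turn": [0,0,0],"gripper": 1}
    - {"xyz": [-0.6,0.2,0],"turn": [0,0,0],"gripper": 1}
    - {"xyz": [-0.6,0.2,0],"turn": [0,0,0],"gripper": 1}
    - {"xyz": [-0.6,0.2,0],"turn": [0,0,0],"gripper": 1}
    - {"xyz": [-0.6,0.2,0],"turn": [0,0,0],"gripper": 1}
    - {"xyz": [-0.6,0.2,0],"turn": [0,0,0],"gripper": 1}
    - {"xyz": [-0.6,0.2,0],"turn": [0,0,0],"gripper": 1}
    - {"xyz": [-0.6,0.2,0.1],"turn": [0,0,0],"gripper": 1}
    - {"xyz": [-0.6,0.2,0.2],"turn": [0,0,0],"gripper": 1}
    - {"xyz": [-0.6,0.2,0.3],"turn": [0,0,0],"gripper": 1}
    - {"xyz": [-0.6,0.1,0.3],"turn": [0,0,0],"gripper": 1}
    - {"xyz": [0,0,0],"turn": [0,0,0],"gripper": 1}
    - {"xyz": [0,0,0],"turn": [0,0,0],"gripper": 1}

```text
time_s: 14.83
position: [0.4744, 0.2963, 0.1509]
tool_rot: [[0.131, -0.991, -0.007], [-0.991, -0.131, 0.0], [-0.001, 0.007, -1.0]]
ft_force: [-0.1, 0.7, 0.3]
grip_width: 0.0854
```

```bash

python3 -c "
from go import *
go([.4692,.3035,.030],flat(187.4))
im,d,c=shot('scene');save(cv2.resize(im[180:330,260:460],None,fx=4,fy=4,interpolation=cv2.INTER_CUBIC),'s3.png');np.savez('s3.npz',im=im,d=d)
from meas import *
r=colour(im,'r'); P=pts(r,d,c); print('keeper',((P-PG)@RP).mean(0).round(4))
m=colour(im,'g');q=(pts(m,d,c)-np.array([.5313,-.0716,.0832]))@RP; q=q[(abs(q[:,2])<.02)&(abs(q[:,1])<.08)]
print(len(q),cv2.minAreaRect(q[:,:2].astype(np.float32)),'ztop',np.median(q[:,2]))"
```

```text
t 14.83 pos [0.4744 0.2963 0.1509] q [ 20.  28.  82.   0.  71. 102.] F [-0.1  0.7  0.3] w 0.0854
turn units (tool axes, do first) [0.08 0.01 0.03] then shift units [-0.194  0.107  3.024] | shift if no turn [-0.191  0.087  3.025]
keeper [ 0.0425 -0.0872  0.0213]
959 ((-0.028707532212138176, 0.0005062073469161987), (0.08856707811355591, 0.08297106623649597), 89.64393615722656) ztop 0.005959957049097562
```

View pics/s3.png

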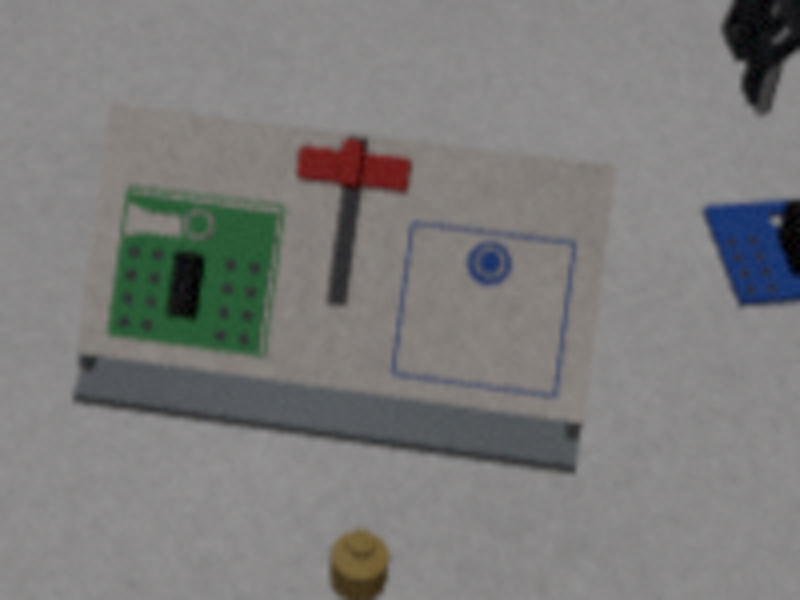

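Green hangs flush: centre (−28.7, 0.5) mm from the pin, against −26.5 nominal plus up to 2 mm sag, square to 0.4°, top at 6.0 mm. Seven pictures viewed so far. Next is the blue pick.

Emit:
step_arm:
  steps:
    - {"xyz": [-0.1,0.05,0.3],"turn": [0.08,0.01,0.03],"gripper": 1}
    - {"xyz": [-0.09,0.05,0.4],"turn": [0,0,0],"gripper": 1}
    - {"xyz": [0,0,0.4],"turn": [0,0,0],"gripper": 1}
    - {"xyz": [0,0,0.4],"turn": [0,0,0],"gripper": 1}
    - {"xyz": [0,0,0.4],"turn": [0,0,0],"gripper": 1}
    - {"xyz": [0,0,0],"turn": [0,0,0],"gripper": 1}
    - {"xyz": [0,0,0],"turn": [0,0,0],"gripper": 1}

```text
time_s: 15.47
position: [0.4713, 0.3023, 0.0762]
tool_rot: [[0.126, -0.992, 0.001], [-0.992, -0.126, 0.001], [-0.001, -0.002, -1.0]]
ft_force: [0.1, 0.4, 0.5]
grip_width: 0.0852
```

```bash

python3 -c "
from go import *
go([.4692,.3035,.030],flat(187.4))"
```

```text
t 15.47 pos [0.4713 0.3023 0.0762] q [ 21.  33.  87.   0.  60. 103.] F [0.1 0.4 0.5] w 0.0852
turn units (tool axes, do first) [-0.02  0.01 -0.04] then shift units [-0.038  0.049  1.155] | shift if no turn [-0.037  0.051  1.154]
```

Emit:
step_arm:
  steps:
    - {"xyz": [-0.04,0.05,0.15],"turn": [0,0,-0.04],"gripper": 1}
    - {"xyz": [0,0,0.25],"turn": [0,0,0],"gripper": 1}
    - {"xyz": [0,0,0.25],"turn": [0,0,0],"gripper": 1}
    - {"xyz": [0,0,0.25],"turn": [0,0,0],"gripper": 1}
    - {"xyz": [0,0,0.25],"turn": [0,0,0],"gripper": 1}
    - {"xyz": [0,0,0],"turn": [0,0,0],"gripper": 1}
    - {"xyz": [0,0,0],"turn": [0,0,0],"gripper": -1}
    - {"xyz": [0,0,0],"turn": [0,0,0],"gripper": -1}
    - {"xyz": [0,0,0],"turn": [0,0,0],"gripper": -1}
    - {"xyz": [0,0,0],"turn": [0,0,0],"gripper": -1}
    - {"xyz": [0,0,0],"turn": [0,0,0],"gripper": -1}
    - {"xyz": [0,0,0],"turn": [0,0,0],"gripper": -1}
    - {"xyz": [0,0,0],"turn": [0,0,0],"gripper": -1}
    - {"xyz": [0,0,0],"turn": [0,0,0],"gripper": -1}
  squeeze: 60

```text
time_s: 16.63
position: [0.4692, 0.3047, 0.0305]
tool_rot: [[0.13, -0.992, 0.003], [-0.992, -0.13, 0.001], [-0.001, -0.003, -1.0]]
ft_force: [-0.0, -0.0, 5.4]
grip_width: 0.013
```

```bash

python3 -c "
from go import *
go(pan(PB,-.0345,.057,.08),RP)"
```

```text
t 16.63 pos [0.4692 0.3047 0.0305] q [ 21.  37.  89.   0.  54. 103.] F [-0.  -0.   5.4] w 0.013
turn units (tool axes, do first) [-8.71 -1.17  3.28] then shift units [ 6.293 -2.18  -4.852] | shift if no turn [ 7.349 -2.92  -2.315]
```

Emit:
step_arm:
  steps:
    - {"xyz": [0,0,-0.2],"turn": [0,0,0],"gripper": -1}
    - {"xyz": [0,0,-0.4],"turn": [0,0,0],"gripper": -1}
    - {"xyz": [0,0,-0.5],"turn": [0,0,0],"gripper": -1}
    - {"xyz": [0,0,-0.5],"turn": [0,0,0],"gripper": -1}
    - {"xyz": [0,0,-0.5],"turn": [0,0,0],"gripper": -1}
    - {"xyz": [0,0,-0.5],"turn": [0,0,0],"gripper": -1}
    - {"xyz": [0,0,-0.5],"turn": [0,0,0],"gripper": -1}
    - {"xyz": [0,0,-0.5],"turn": [0,0,0],"gripper": -1}
    - {"xyz": [0,0,-0.5],"turn": [0,0,0],"gripper": -1}

```text
time_s: 17.38
position: [0.4681, 0.3042, 0.1951]
tool_rot: [[0.13, -0.992, 0.001], [-0.992, -0.13, 0.001], [-0.001, -0.001, -1.0]]
ft_force: [0.2, 0.0, -2.2]
grip_width: 0.0128
```

Emit:
step_arm:
  steps:
    - {"xyz": [0,0,0],"turn": [-0.581,-0.078,0.219],"gripper": -1}
    - {"xyz": [0,0,0],"turn": [-0.581,-0.078,0.219],"gripper": -1}
    - {"xyz": [0,0,0],"turn": [-0.581,-0.078,0.219],"gripper": -1}
    - {"xyz": [0,0,0],"turn": [-0.581,-0.078,0.219],"gripper": -1}
    - {"xyz": [0,0,0],"turn": [-0.581,-0.078,0.219],"gripper": -1}
    - {"xyz": [0,0,0],"turn": [-0.581,-0.078,0.219],"gripper": -1}
    - {"xyz": [0,0,0],"turn": [-0.581,-0.078,0.219],"gripper": -1}
    - {"xyz": [0,0,0],"turn": [-0.581,-0.078,0.219],"gripper": -1}
    - {"xyz": [0,0,0],"turn": [-0.581,-0.078,0.219],"gripper": -1}
    - {"xyz": [0,0,0],"turn": [-0.581,-0.078,0.219],"gripper": -1}
    - {"xyz": [0,0,0],"turn": [-0.581,-0.078,0.219],"gripper": -1}
    - {"xyz": [0,0,0],"turn": [-0.581,-0.078,0.219],"gripper": -1}
    - {"xyz": [0,0,0],"turn": [-0.581,-0.078,0.219],"gripper": -1}
    - {"xyz": [0,0,0],"turn": [-0.581,-0.078,0.219],"gripper": -1}
    - {"xyz": [0,0,0],"turn": [-0.581,-0.078,0.219],"gripper": -1}
    - {"xyz": [0,0,0],"turn": [0,0,0],"gripper": -1}
    - {"xyz": [0,0,0],"turn": [0,0,0],"gripper": -1}

```text
time_s: 18.8
position: [0.4688, 0.3042, 0.1936]
tool_rot: [[-0.142, -0.758, -0.637], [-0.99, 0.11, 0.091], [0.001, 0.643, -0.766]]
ft_force: [1.0, 0.1, -1.9]
grip_width: 0.0131
```

```bash

python3 -c "
from go import *
go(pan(PB,-.0345,.057,.08),RP)"
```

```text
t 18.8 pos [0.4688 0.3042 0.1936] q [ 15.  40.  60.  16. 116. 115.] F [ 1.   0.1 -1.9] w 0.0131
turn units (tool axes, do first) [ 0.01 -0.01 -0.01] then shift units [ 6.278 -4.808 -1.733] | shift if no turn [ 6.277 -4.811 -1.73 ]
```

Emit:
step_arm:
  steps:
    - {"xyz": [0,0,-0.4],"turn": [0,0,0],"gripper": -1}
    - {"xyz": [0,0,-0.45],"turn": [0,0,0],"gripper": -1}
    - {"xyz": [0.3,0,-0.45],"turn": [0,0,0],"gripper": -1}
    - {"xyz": [0.5,0,-0.43],"turn": [0,0,0],"gripper": -1}
    - {"xyz": [0.5,-0.2,0],"turn": [0,0,0],"gripper": -1}
    - {"xyz": [0.5,-0.4,0],"turn": [0,0,0],"gripper": -1}
    - {"xyz": [0.5,-0.4,0],"turn": [0,0,0],"gripper": -1}
    - {"xyz": [0.5,-0.4,0],"turn": [0,0,0],"gripper": -1}
    - {"xyz": [0.5,-0.4,0],"turn": [0,0,0],"gripper": -1}
    - {"xyz": [0.5,-0.4,0],"turn": [0,0,0],"gripper": -1}
    - {"xyz": [0.5,-0.4,0],"turn": [0,0,0],"gripper": -1}
    - {"xyz": [0.5,-0.4,0],"turn": [0,0,0],"gripper": -1}
    - {"xyz": [0.5,-0.4,0],"turn": [0,0,0],"gripper": -1}
    - {"xyz": [0.5,-0.4,0],"turn": [0,0,0],"gripper": -1}
    - {"xyz": [0.4,-0.5,0],"turn": [0,0,0],"gripper": -1}
    - {"xyz": [0.1,-0.5,0],"turn": [0,0,0],"gripper": -1}
    - {"xyz": [0,0,0],"turn": [0,0,0],"gripper": -1}
    - {"xyz": [0,0,0],"turn": [0,0,0],"gripper": -1}

```text
time_s: 20.3
position: [0.6222, 0.0276, 0.1231]
tool_rot: [[-0.142, -0.757, -0.638], [-0.99, 0.109, 0.091], [0.001, 0.644, -0.765]]
ft_force: [-0.8, 1.0, -1.3]
grip_width: 0.0129
```

```bash

python3 -c "
from go import *
go(pan(PB,-.0345,.057,.08),RP)
im,d,c=shot('top');save(cv2.resize(im[180:330,220:420],None,fx=4,fy=4,interpolation=cv2.INTER_CUBIC),'t4.png');np.savez('t4.npz',im=im,d=d)
im,d,c=shot('scene');np.savez('s4.npz',im=im,d=d)
from meas import *
print(colour(np.load('t4.npz')['im'],'b')[200:300,230:380].sum(),colour(im,'b')[195:305,270:425].sum())"
```

```text
t 20.3 pos [0.6222 0.0276 0.1231] q [ -8.  53.  44.  -0. 123.  90.] F [-0.8  1.  -1.3] w 0.0129
turn units (tool axes, do first) [ 0.02 -0.01 -0.01] then shift units [-0.02  -0.013 -0.01 ] | shift if no turn [-0.02  -0.013 -0.01 ]
8 0
```

The arm hides the blue plate in both views here. I go on with the same calibration that put green home exactly, watching the forces.

Emit:
step_arm:
  steps:
    - {"xyz": [-0.02,-0.01,0.15],"turn": [0,0,0],"gripper": -1}
    - {"xyz": [0,0,0.2],"turn": [0,0,0],"gripper": -1}
    - {"xyz": [0,0,0.2],"turn": [0,0,0],"gripper": -1}
    - {"xyz": [0,0,0.2],"turn": [0,0,0],"gripper": -1}
    - {"xyz": [0,0,0.2],"turn": [0,0,0],"gripper": -1}
    - {"xyz": [0,0,0.1],"turn": [0,0,0],"gripper": -1}
    - {"xyz": [0,0,0.08],"turn": [0,0,0],"gripper": -1}
    - {"xyz": [0,0,0],"turn": [0,0,0],"gripper": -1}
    - {"xyz": [0,0,0],"turn": [0,0,0],"gripper": -1}

```text
time_s: 21.15
position: [0.5939, 0.0326, 0.0891]
tool_rot: [[-0.142, -0.758, -0.637], [-0.99, 0.109, 0.091], [0.001, 0.643, -0.766]]
ft_force: [-0.1, 0.1, -0.7]
grip_width: 0.0133
```

```bash

python3 -c "
from go import *
go(pan(PB,-.0345,0,.0325),RP)
im,d,c=shot('top')
from meas import *
print(colour(im,'b')[200:300,230:380].sum())"
```

```text
t 21.15 pos [0.5939 0.0326 0.0891] q [ -8.  52.  53.  -0. 115.  90.] F [-0.1  0.1 -0.7] w 0.0133
turn units (tool axes, do first) [ 0.01 -0.01 -0.01] then shift units [-1.421 -0.017  0.065] | shift if no turn [-1.421 -0.016  0.064]
21
```

Emit:
step_arm:
  steps:
    - {"xyz": [0,-0.02,0.06],"turn": [0,0,0],"gripper": -1}
    - {"xyz": [-0.1,0,0],"turn": [0,0,0],"gripper": -1}
    - {"xyz": [-0.12,0,0],"turn": [0,0,0],"gripper": -1}
    - {"xyz": [-0.12,0,0],"turn": [0,0,0],"gripper": -1}
    - {"xyz": [-0.12,0,0],"turn": [0,0,0],"gripper": -1}
    - {"xyz": [-0.12,0,0],"turn": [0,0,0],"gripper": -1}
    - {"xyz": [0,0,0],"turn": [0,0,0],"gripper": -1}

```text
time_s: 21.78
position: [0.5963, 0.0568, 0.0863]
tool_rot: [[-0.141, -0.757, -0.637], [-0.99, 0.109, 0.09], [0.001, 0.644, -0.765]]
ft_force: [-0.2, 0.1, -1.0]
grip_width: 0.0135
```

```bash

python3 -c "
from go import *
go(pan(PB,-.0345,0,.0325),RP)"
```

```text
t 21.78 pos [0.5963 0.0568 0.0863] q [ -6.  53.  52.   1. 115.  92.] F [-0.2  0.1 -1. ] w 0.0135
turn units (tool axes, do first) [ 0.02 -0.02  0.  ] then shift units [-0.815  0.007 -0.006] | shift if no turn [-0.815  0.007 -0.007]
```

Emit:
step_arm:
  steps:
    - {"xyz": [-0.1,0,0],"turn": [0,0,0],"gripper": -1}
    - {"xyz": [-0.1,0,0],"turn": [0,0,0],"gripper": -1}
    - {"xyz": [-0.1,0,0],"turn": [0,0,0],"gripper": -1}
    - {"xyz": [-0.1,0,0],"turn": [0,0,0],"gripper": -1}
    - {"xyz": [-0.1,0,0],"turn": [0,0,0],"gripper": -1}
    - {"xyz": [-0.1,0,0],"turn": [0,0,0],"gripper": -1}
    - {"xyz": [0,0,0],"turn": [0,0,0],"gripper": -1}
    - {"xyz": [0,0,0],"turn": [0,0,0],"gripper": -1}

```text
time_s: 22.45
position: [0.5996, 0.0796, 0.0863]
tool_rot: [[-0.142, -0.757, -0.638], [-0.99, 0.109, 0.091], [0.001, 0.644, -0.765]]
ft_force: [0.4, -0.3, -1.9]
grip_width: 0.0134
```

Emit:
step_arm:
  steps:
    - {"xyz": [-0.05,0,0],"turn": [0,0,0],"gripper": -1}
    - {"xyz": [-0.05,0,0],"turn": [0,0,0],"gripper": -1}
    - {"xyz": [-0.05,0,0],"turn": [0,0,0],"gripper": -1}
    - {"xyz": [0,0,0],"turn": [0,0,0],"gripper": -1}
    - {"xyz": [0,0,0],"turn": [0,0,0],"gripper": -1}

```text
time_s: 22.87
position: [0.6005, 0.0854, 0.0863]
tool_rot: [[-0.142, -0.757, -0.638], [-0.99, 0.11, 0.091], [0.001, 0.644, -0.765]]
ft_force: [-0.6, -0.0, -1.6]
grip_width: 0.0126
```

```bash

python3 -c "
from go import *
go(pan(PB,-.0345,0,.0305),RP)"
```

```text
t 22.87 pos [0.6005 0.0854 0.0863] q [ -4.  53.  51.   3. 116.  94.] F [-0.6 -0.  -1.6] w 0.0126
turn units (tool axes, do first) [ 0.02 -0.01 -0.01] then shift units [-0.093  0.01   0.045] | shift if no turn [-0.093  0.01   0.045]
```

Emit:
step_arm:
  steps:
    - {"xyz": [-0.04,0,0],"turn": [0,0,0],"gripper": -1}
    - {"xyz": [-0.03,0,0],"turn": [0,0,0],"gripper": -1}
    - {"xyz": [-0.02,0,0.02],"turn": [0,0,0],"gripper": -1}
    - {"xyz": [-0.02,0,0.02],"turn": [0,0,0],"gripper": -1}
    - {"xyz": [-0.01,0,0.01],"turn": [0,0,0],"gripper": -1}
    - {"xyz": [0,0,0],"turn": [0,0,0],"gripper": -1}

```text
time_s: 23.37
position: [0.6001, 0.09, 0.0851]
tool_rot: [[-0.143, -0.758, -0.637], [-0.99, 0.11, 0.091], [0.001, 0.643, -0.766]]
ft_force: [1.3, -1.3, 0.9]
grip_width: 0.0131
```

```bash

python3 -c "
from go import *
go(pan(PB,-.0345,0,.0305),RP); print('F panel',RP.T@env.observe()['ft_force'])"
```

```text
t 23.37 pos [0.6001 0.09   0.0851] q [ -4.  53.  51.   3. 116.  95.] F [ 1.3 -1.3  0.9] w 0.0131
turn units (tool axes, do first) [ 0.01 -0.01 -0.01] then shift units [0.021 0.01  0.005] | shift if no turn [0.021 0.01  0.005]
F panel [-0.56677607  1.08370318  1.60742336]
```

Emit:
step_arm:
  steps:
    - {"xyz": [-0.02,0,0.01],"turn": [0,0,0],"gripper": -1}
    - {"xyz": [-0.01,0,0],"turn": [0,0,0],"gripper": -1}
    - {"xyz": [0,0,0],"turn": [0,0,0],"gripper": -1}
    - {"xyz": [0,0,0],"turn": [0,0,0],"gripper": -1}

```text
time_s: 23.7
position: [0.6002, 0.0911, 0.085]
tool_rot: [[-0.143, -0.758, -0.636], [-0.99, 0.11, 0.091], [0.001, 0.643, -0.766]]
ft_force: [3.8, -4.3, 3.9]
grip_width: 0.0133
```

```bash

python3 -c "
from go import *
go(pan(PB,-.0345,0,.0305),RP); print('F panel',RP.T@env.observe()['ft_force'])"
```

```text
t 23.7 pos [0.6002 0.0911 0.085 ] q [ -4.  53.  51.   3. 116.  95.] F [ 3.8 -4.3  3.9] w 0.0133
turn units (tool axes, do first) [-0.   -0.01 -0.01] then shift units [0.048 0.011 0.003] | shift if no turn [0.048 0.011 0.003]
F panel [-0.85433463  3.75885024  5.8468248 ]
```

Emit:
step_arm:
  steps:
    - {"xyz": [0.02,0,0],"turn": [0,0,0],"gripper": -1}
    - {"xyz": [0,0,0],"turn": [0,0,0],"gripper": -0.1}
    - {"xyz": [0,0,0],"turn": [0,0,0],"gripper": -0.1}
    - {"xyz": [0,0,0],"turn": [0,0,0],"gripper": -0.1}
    - {"xyz": [0,0,0],"turn": [0,0,0],"gripper": -0.1}
    - {"xyz": [0,0,0],"turn": [0,0,0],"gripper": -0.1}
    - {"xyz": [0,0,-0.2],"turn": [0,0,0],"gripper": -0.1}
    - {"xyz": [0,0,-0.4],"turn": [0,0,0],"gripper": -0.1}
    - {"xyz": [0,0,-0.5],"turn": [0,0,0],"gripper": -0.1}
    - {"xyz": [0,0,-0.5],"turn": [0,0,0],"gripper": -0.1}
    - {"xyz": [0,0,-0.5],"turn": [0,0,0],"gripper": -0.1}
    - {"xyz": [0,0,-0.4],"turn": [0,0,0],"gripper": -0.1}
    - {"xyz": [0,0,0],"turn": [0,0,0],"gripper": -0.1}

```text
time_s: 24.78
position: [0.6648, 0.0812, 0.1627]
tool_rot: [[-0.143, -0.76, -0.634], [-0.99, 0.11, 0.091], [0.001, 0.64, -0.768]]
ft_force: [0.7, 0.4, -0.7]
grip_width: 0.0385
```

Emit:
step_arm:
  steps:
    - {"xyz": [-0.6,0.3,0],"turn": [0,0,0],"gripper": -0.1}
    - {"xyz": [-0.7,0.3,0],"turn": [0,0,0],"gripper": -0.1}
    - {"xyz": [-0.7,0.3,0],"turn": [0,0,0],"gripper": -0.1}
    - {"xyz": [-0.7,0.3,0],"turn": [0,0,0],"gripper": -0.1}
    - {"xyz": [-0.7,0.3,0],"turn": [0,0,0],"gripper": -0.1}
    - {"xyz": [-0.7,0.3,0],"turn": [0,0,0],"gripper": -0.1}
    - {"xyz": [-0.7,0.3,0],"turn": [0,0,0],"gripper": -0.1}
    - {"xyz": [-0.7,0.3,0],"turn": [0,0,0],"gripper": -0.1}
    - {"xyz": [0,0,0],"turn": [0,0,0],"gripper": -0.1}

```text
time_s: 25.53
position: [0.6198, 0.3153, 0.2231]
tool_rot: [[-0.137, -0.759, -0.637], [-0.991, 0.104, 0.088], [-0.001, 0.643, -0.766]]
ft_force: [-1.0, 0.1, 0.3]
grip_width: 0.0384
```

```bash
cat > chk.py <<'E'
from go import *
from meas import *
PM=(PG+PB)/2
def chk(f):
    im,d,c=shot('scene');save(cv2.resize(im[180:330,260:460],None,fx=4,fy=4,interpolation=cv2.INTER_CUBIC),f)
    for k,p in(('g',np.array([.5313,-.0716,.0832])),('b',np.array([.5554,.0969,.0832]))):
        q=(pts(colour(im,k),d,c)-p)@RP; q=q[(abs(q[:,2])<.02)&(abs(q[:,1])<.08)&(abs(q[:,0])<.1)]
        r=cv2.minAreaRect(q[:,:2].astype(np.float32)); n=np.linalg.svd(q[abs(q[:,2]-.006)<.006]-q[abs(q[:,2]-.006)<.006].mean(0),full_matrices=False)[2][2]
        print(k,len(q),'ctr mm',np.round(np.array(r[0])*1e3,1),np.round(np.array(r[1])*1e3,1),round(r[2],1),'ztop',np.median(q[:,2]).round(4),'tilt',np.degrees(np.arccos(abs(n[2]))).round(1))
    q=(pts(colour(im,'r'),d,c)-(np.array([.5313,-.0716,.0832])+np.array([.5554,.0969,.0832]))/2)@RP
    t=q[q[:,2]>.03]; x=q[abs(q[:,1])>.015]; print('keeper mm bar',(t.mean(0)*1e3).round(1),len(t),'cross x',(np.array([x[:,0].min(),x[:,0].max()])*1e3).round(1),'cross mean',(x.mean(0)*1e3).round(1))
E
python3 -c "
from chk import *
chk('s5.png'); go(pan(PM,.045,0,.08),RP)"
```

```text
g 948 ctr mm [-28.9   0.5] [88.5 82.8] 89.4 ztop 0.006 tilt 0.2
b 1027 ctr mm [-28.9  -0.1] [89.1 82.3] 89.9 ztop 0.0061 tilt 0.2
keeper mm bar [43.3 -0.7 43. ] 57 cross x [35.5 52.5] cross mean [43.7 -1.3 12.8]
t 25.58 pos [0.6206 0.3128 0.2223] q [ 12.  57.  19.  21. 140. 122.] F [ 0.2 -0.3 -1.4] w 0.0388
turn units (tool axes, do first) [ 0.02 -0.04  0.03] then shift units [ 7.73  -0.427  1.21 ] | shift if no turn [ 7.728 -0.408  1.233]
```

View pics/s5.png

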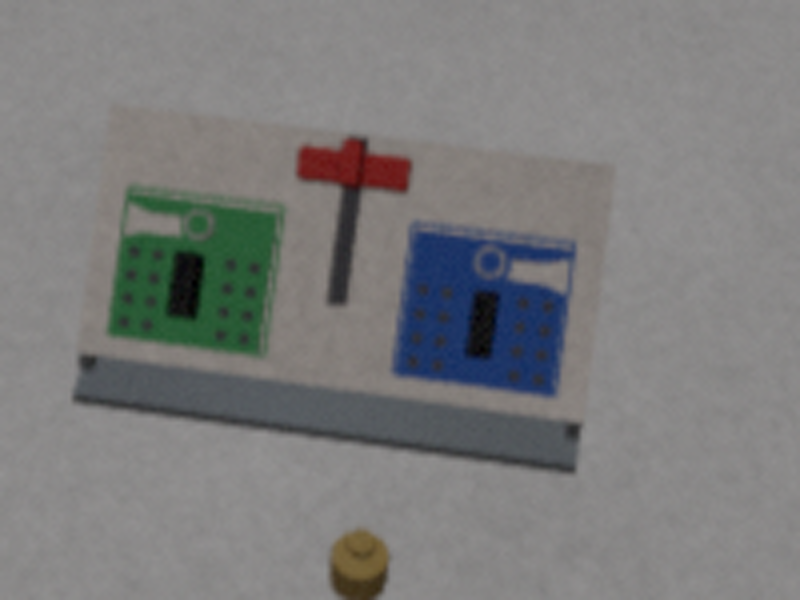

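Both plates hang, with slots on the pins (197,223) and (490,262) and everything square. The keeper bar is at (353,165), 43 mm up-slope of the pin line. Now the keeper.

Emit:
step_arm:
  steps:
    - {"xyz": [0.5,0,0],"turn": [0.02,-0.04,0.03],"gripper": -0.1}
    - {"xyz": [0.6,0,0],"turn": [0,0,0],"gripper": -0.1}
    - {"xyz": [0.6,0,0],"turn": [0,0,0],"gripper": -0.1}
    - {"xyz": [0.6,0,0],"turn": [0,0,0],"gripper": -0.1}
    - {"xyz": [0.6,0,0],"turn": [0,0,0],"gripper": -0.1}
    - {"xyz": [0.6,0,0],"turn": [0,0,0],"gripper": -0.1}
    - {"xyz": [0.6,0,0],"turn": [0,0,0],"gripper": -0.1}
    - {"xyz": [0.6,0,0],"turn": [0,0,0],"gripper": -0.1}
    - {"xyz": [0.6,0,0],"turn": [0,0,0],"gripper": -0.1}
    - {"xyz": [0.6,0,0],"turn": [0,0,0],"gripper": -0.1}
    - {"xyz": [0.6,-0.1,0],"turn": [0,0,0],"gripper": -0.1}
    - {"xyz": [0.6,-0.1,0.2],"turn": [0,0,0],"gripper": -0.1}
    - {"xyz": [0.6,-0.1,0.3],"turn": [0,0,0],"gripper": -0.1}
    - {"xyz": [0,-0.1,0.4],"turn": [0,0,0],"gripper": -0.1}
    - {"xyz": [0,0,0.3],"turn": [0,0,0],"gripper": -0.1}
    - {"xyz": [0,0,0],"turn": [0,0,0],"gripper": -0.1}
    - {"xyz": [0,0,0],"turn": [0,0,0],"gripper": -0.1}

```text
time_s: 27.0
position: [0.5581, 0.0073, 0.1753]
tool_rot: [[-0.147, -0.757, -0.637], [-0.989, 0.112, 0.094], [0.0, 0.644, -0.765]]
ft_force: [-0.7, 0.5, 0.5]
grip_width: 0.0384
```

```bash
python3 -c "
from chk import *
go(pan(PM,.0435,-.0005,.0375),RP)"
```

```text
t 27.0 pos [0.5581 0.0073 0.1753] q [-11.  44.  56.  -2. 120.  87.] F [-0.7  0.5  0.5] w 0.0384
turn units (tool axes, do first) [ 0.02  0.03 -0.04] then shift units [-0.064 -0.062  1.078] | shift if no turn [-0.062 -0.064  1.078]
```

Corrections first, then down, close lightly and read.

Emit:
step_arm:
  steps:
    - {"xyz": [-0.06,-0.06,0.1],"turn": [0.02,0.03,-0.04],"gripper": -0.1}
    - {"xyz": [0,0,0.15],"turn": [0,0,0],"gripper": -0.1}
    - {"xyz": [0,0,0.2],"turn": [0,0,0],"gripper": -0.1}
    - {"xyz": [0,0,0.2],"turn": [0,0,0],"gripper": -0.1}
    - {"xyz": [0,0,0.2],"turn": [0,0,0],"gripper": -0.1}
    - {"xyz": [0,0,0.15],"turn": [0,0,0],"gripper": -0.1}
    - {"xyz": [0,0,0.05],"turn": [0,0,0],"gripper": -0.1}
    - {"xyz": [0,0,0],"turn": [0,0,0],"gripper": -0.1}
    - {"xyz": [0,0,0],"turn": [0,0,0],"gripper": -1}
    - {"xyz": [0,0,0],"turn": [0,0,0],"gripper": -1}
    - {"xyz": [0,0,0],"turn": [0,0,0],"gripper": -1}
    - {"xyz": [0,0,0],"turn": [0,0,0],"gripper": -1}
    - {"xyz": [0,0,0],"turn": [0,0,0],"gripper": -1}
  squeeze: 25

```text
time_s: 28.08
position: [0.5347, 0.0143, 0.1422]
tool_rot: [[-0.142, -0.76, -0.634], [-0.99, 0.108, 0.092], [-0.001, 0.64, -0.768]]
ft_force: [3.0, 5.3, 2.0]
grip_width: 0.0115
```

```bash
python3 -c "
from chk import *
go(pan(PM,.0435-.055,0,.0375),RP); print('F panel',RP.T@env.observe()['ft_force'])"
```

```text
t 28.08 pos [0.5347 0.0143 0.1422] q [-11.  43.  63.  -2. 114.  88.] F [3.  5.3 2. ] w 0.0115
turn units (tool axes, do first) [-0.04  0.01  0.01] then shift units [ 0.038 -1.367  0.055] | shift if no turn [ 0.039 -1.367  0.059]
F panel [-0.39505043 -5.68040032  2.91638636]
```

Emit:
step_arm:
  steps:
    - {"xyz": [-0.02,-0.05,0],"turn": [0,0,0],"gripper": -1}
    - {"xyz": [0,-0.1,0],"turn": [0,0,0],"gripper": -1}
    - {"xyz": [0,-0.1,0],"turn": [0,0,0],"gripper": -1}
    - {"xyz": [0,-0.1,0],"turn": [0,0,0],"gripper": -1}
    - {"xyz": [0,-0.1,0],"turn": [0,0,0],"gripper": -1}
    - {"xyz": [0,-0.1,0],"turn": [0,0,0],"gripper": -1}
    - {"xyz": [0,0,0],"turn": [0,0,0],"gripper": -1}

```text
time_s: 28.67
position: [0.5522, 0.0118, 0.1273]
tool_rot: [[-0.142, -0.761, -0.633], [-0.99, 0.109, 0.091], [-0.0, 0.64, -0.768]]
ft_force: [6.2, 1.1, 3.4]
grip_width: 0.0113
```

```bash
python3 -c "
from chk import *
go(pan(PM,.0435-.055,0,.0375),RP); print('F panel',RP.T@env.observe()['ft_force'])"
```

```text
t 28.67 pos [0.5522 0.0118 0.1273] q [-10.  46.  60.  -2. 114.  88.] F [6.2 1.1 3.4] w 0.0113
turn units (tool axes, do first) [-0.05  0.   -0.  ] then shift units [ 0.04  -0.79   0.054] | shift if no turn [ 0.04  -0.789  0.057]
F panel [-2.39445277 -1.92499477  6.46761009]
```

Emit:
step_arm:
  steps:
    - {"xyz": [0,-0.1,-0.01],"turn": [0,0,0],"gripper": -1}
    - {"xyz": [0,-0.1,-0.01],"turn": [0,0,0],"gripper": -1}
    - {"xyz": [0,-0.1,0],"turn": [0,0,0],"gripper": -1}
    - {"xyz": [0,-0.1,0],"turn": [0,0,0],"gripper": -1}
    - {"xyz": [0,-0.1,0],"turn": [0,0,0],"gripper": -1}
    - {"xyz": [0,-0.1,0],"turn": [0,0,0],"gripper": -1}
    - {"xyz": [0,-0.08,0],"turn": [0,0,0],"gripper": -1}
    - {"xyz": [0,0,0],"turn": [0,0,0],"gripper": -1}

```text
time_s: 29.33
position: [0.5726, 0.009, 0.1101]
tool_rot: [[-0.142, -0.759, -0.635], [-0.99, 0.109, 0.091], [0.0, 0.641, -0.767]]
ft_force: [1.0, -1.3, -3.2]
grip_width: 0.0116
```

Emit:
step_arm:
  steps:
    - {"xyz": [0,-0.06,0],"turn": [0,0,0],"gripper": -1}
    - {"xyz": [0,-0.06,0],"turn": [0,0,0],"gripper": -1}
    - {"xyz": [0,0,0],"turn": [0,0,0],"gripper": -1}

```text
time_s: 29.58
position: [0.5759, 0.0085, 0.1073]
tool_rot: [[-0.142, -0.759, -0.635], [-0.99, 0.109, 0.091], [0.0, 0.642, -0.767]]
ft_force: [-2.3, -2.4, -4.1]
grip_width: 0.0112
```

```bash
python3 -c "
from chk import *
go(pan(PM,.0435-.060,0,.0375),RP); print('F panel',RP.T@env.observe()['ft_force'])"
```

```text
t 29.58 pos [0.5759 0.0085 0.1073] q [-10.  49.  56.  -2. 115.  88.] F [-2.3 -2.4 -4.1] w 0.0112
turn units (tool axes, do first) [-0.02 -0.   -0.  ] then shift units [ 0.041 -0.135  0.057] | shift if no turn [ 0.041 -0.135  0.057]
F panel [-1.11969623  2.66950831 -4.37577025]
```

Emit:
step_arm:
  steps:
    - {"xyz": [0,-0.05,0],"turn": [0,0,0],"gripper": -1}
    - {"xyz": [0,-0.05,0],"turn": [0,0,0],"gripper": -1}
    - {"xyz": [0,-0.03,0],"turn": [0,0,0],"gripper": -1}
    - {"xyz": [0,-0.03,0],"turn": [0,0,0],"gripper": -1}
    - {"xyz": [0,0,0],"turn": [0,0,0],"gripper": -1}

```text
time_s: 30.0
position: [0.5778, 0.0083, 0.1057]
tool_rot: [[-0.142, -0.752, -0.643], [-0.99, 0.109, 0.092], [0.001, 0.65, -0.76]]
ft_force: [-20.7, -2.3, 12.5]
grip_width: 0.0118
```

```bash
python3 -c "
from chk import *
go(pan(PM,.0435-.060,0,.0375),RP); print('F panel',RP.T@env.observe()['ft_force'])"
```

```text
t 30.0 pos [0.5778 0.0083 0.1057] q [-10.  50.  55.  -2. 115.  88.] F [-20.7  -2.3  12.5] w 0.0118
turn units (tool axes, do first) [ 0.11 -0.01 -0.01] then shift units [ 0.043 -0.073  0.056] | shift if no turn [ 0.043 -0.074  0.056]
F panel [23.49736888  5.24847582 -3.35976523]
```

Stop reached, with 23 N up-slope. I relax a little, release and retract clear.

Emit:
step_arm:
  steps:
    - {"xyz": [0,0.06,0],"turn": [0,0,0],"gripper": -1}
    - {"xyz": [0,0,0],"turn": [0,0,0],"gripper": -1}
    - {"xyz": [0,0,0],"turn": [0,0,0],"gripper": -0.1}
    - {"xyz": [0,0,0],"turn": [0,0,0],"gripper": -0.1}
    - {"xyz": [0,0,0],"turn": [0,0,0],"gripper": -0.1}
    - {"xyz": [0,0,0],"turn": [0,0,0],"gripper": -0.1}
    - {"xyz": [0,0,-0.2],"turn": [0,0,0],"gripper": -0.1}
    - {"xyz": [0,0,-0.4],"turn": [0,0,0],"gripper": -0.1}
    - {"xyz": [0,0,-0.5],"turn": [0,0,0],"gripper": -0.1}
    - {"xyz": [0,0,-0.5],"turn": [0,0,0],"gripper": -0.1}
    - {"xyz": [0,0,-0.5],"turn": [0,0,0],"gripper": -0.1}
    - {"xyz": [0,0,-0.4],"turn": [0,0,0],"gripper": -0.1}
    - {"xyz": [-0.5,0,0],"turn": [0,0,0],"gripper": -0.1}
    - {"xyz": [-0.7,0.3,0],"turn": [0,0,0],"gripper": -0.1}
    - {"xyz": [-0.7,0.3,0],"turn": [0,0,0],"gripper": -0.1}
    - {"xyz": [-0.7,0.3,0],"turn": [0,0,0],"gripper": -0.1}
    - {"xyz": [-0.7,0.3,0],"turn": [0,0,0],"gripper": -0.1}
    - {"xyz": [-0.7,0.3,0],"turn": [0,0,0],"gripper": -0.1}
    - {"xyz": [-0.7,0.3,0],"turn": [0,0,0],"gripper": -0.1}
    - {"xyz": [-0.7,0.3,0],"turn": [0,0,0],"gripper": -0.1}

```text
time_s: 31.67
position: [0.6089, 0.2235, 0.2364]
tool_rot: [[-0.142, -0.76, -0.635], [-0.99, 0.109, 0.091], [-0.0, 0.641, -0.767]]
ft_force: [-0.4, 0.1, -0.5]
grip_width: 0.0386
```

Emit:
step_arm:
  steps:
    - {"xyz": [0,0.2,-0.2],"turn": [0,0,0],"gripper": -0.1}
    - {"xyz": [0,0,0],"turn": [0,0,0],"gripper": -0.1}
    - {"xyz": [0,0,0],"turn": [0,0,0],"gripper": -0.1}

```text
time_s: 31.92
position: [0.6086, 0.2218, 0.2473]
tool_rot: [[-0.142, -0.76, -0.634], [-0.99, 0.109, 0.091], [-0.0, 0.64, -0.768]]
ft_force: [0.2, -0.2, 0.1]
grip_width: 0.0385
```

```bash
python3 -c "
from chk import *
chk('s6.png'); s=env.observe(); print(s['time_s'],s['position'],s['ft_force'])
im,d,c=shot('scene');P=pts(d>0,d,c)
for nm,x,y in(('jar',.64,.33),('beaker',.62,-.27),('weight',.7,0.01)):
    q=P[(np.hypot(P[:,0]-x,P[:,1]-y)<.08)&(P[:,2]>.02)&(P[:,2]<.12)]
    if nm=='weight': q=q[q[:,2]<.06]
    print(nm,len(q),np.median(q,0).round(3),q[:,2].max().round(3))"
```

```text
g 962 ctr mm [-28.7   0.6] [88.8 83.1] 89.6 ztop 0.0058 tilt 0.2
b 1022 ctr mm [-29.1  -0.1] [82.3 89.3] 0.0 ztop 0.006 tilt 0.2
keeper mm bar [-12.4  -0.8  42.5] 58 cross x [-20.1  -3.5] cross mean [-11.6  -1.1  12.6]
31.9667 [0.6086212  0.22130331 0.24668573] [-0.30046969  0.61744948  0.50510438]
jar 745 [0.65  0.319 0.064] 0.088
beaker 729 [ 0.626 -0.271  0.054] 0.077
weight 153 [0.725 0.023 0.026] 0.042
```

View pics/s6.png

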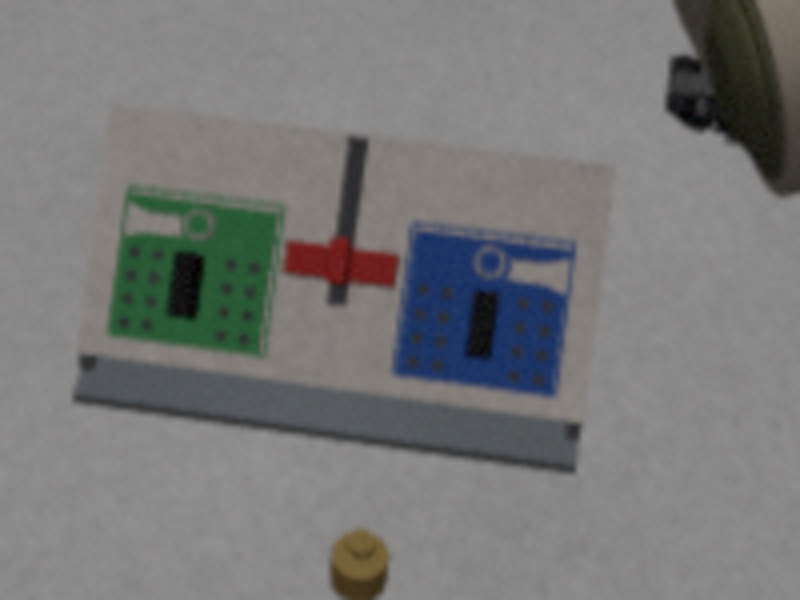

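```bash
python3 -c "
from h import *
order.close_job(); s=env.observe(); print(s['time_s'],s['ft_force'].round(1))"
```

```text
the job is handed in; nothing more can be done
the job is handed in; nothing more can be done
```

Both plates hang on the pins of their own colours and the keeper is slid fully down. I handed the job in at about 32 s of the 64 s allowed. I hung green first, then blue, each slid in from the middle aisle until I felt the slot end touch.

**Last checks (scene camera):**

| Item | Measured | Expected |
|---|---|---|
| Green plate centre from its pin (along slope, sideways) | −28.7 mm, +0.6 mm | −26.5 mm, plus about 2 mm of slack |
| Blue plate centre from its pin (along slope, sideways) | −29.1 mm, −0.1 mm | −26.5 mm, plus about 2 mm of slack |
| Height of each plate's top above the panel | about 6 mm | 6 mm (flush) |
| Tilt / squareness | 0.2° / within 0.5° | under 4° / under 8° |
| Keeper travel | about 55.5 mm, plus its unknown 0–12 mm start, to a firm stop (about 23 N) | at least 53 mm down |

The jar, beaker and weight read within 1 mm of their starting positions, and the gripper was well clear of everything.

**What disagreed or could not be checked:**
- The two cameras differed by 3–5 mm in x, so I worked from their average.
- The arm hid the blue plate from both cameras while it was being slid in. I relied on force readings there and confirmed its position afterwards.
- The final readings come from the scene camera only, without a second view.

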